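Check the slots of the pupils' tool holders and hang everything up

ROBOT

A 6-joint arm with a two-finger parallel gripper is mounted at the origin on the work surface. World frame = base frame: x ahead of the robot, y to its left, z up, the work surface at z = 0. Lengths are in m, angles in rad, forces in N, time in s.
With the tool pointing down it reaches from about 0.375 to 0.75 m from the base axis. Payload 9 kg.
Tool frame: the origin (TCP) lies on the centre line of the jaws, within the pads' length; the fingertips stand ahead of it and the grasp point (between the pads) lies 8 mm behind it (bot.nose_length is the z of the fingertips in the tool frame, in m); z points along the fingers, y is the line along which they close (so a half turn about z gives the same grasp; the last joint's range is limited). The gripper opens to 85 mm and grips with 20 to 120 N. Pads are 22 mm wide; open, the fingers measure 114 mm over their backs; the gripper's body (76 mm by 85 mm) begins 54 mm behind the grasp point. The pads swing forward as they close: fully open they stand 13 mm farther back than shut.
Start: joints at [-1.374, 0.104, 0.097, 1.564, 0, 1.353], TCP at [0.242, -0.549, 0.242] pointing down, gripper open.
Joint ranges: [-2.99, 2.99], [-0.84, 1.86], [-1.1, 1.16], [-1.84, 2.11], [-1.51, 1.56], [-3.14, 3.14]. Speed limits (rad/s): [2.22, 2.22, 2.57, 3.14, 3.14, 3.14].

INTERFACE

Orientations are given as a unit quaternion [x, y, z, w].
In Python, from rig import bot, viewer, workorder gives the robot as it stands.
- The arm moves only by the shell command python3 -m jog 'ROWS'. ROWS is JSON, a list of rows, each an object of numbers: "gripper": the opening, from 0 (shut) to 1 (fully open); "dx", "dy", "dz": the shift along the tool's x, y, z in mm; "wx", "wy", "wz": the turn, a rotation vector about the tool's x, y, z in rad. A call has 1 to 5 rows; each row is the pose to reach, as a shift and turn from the pose commanded when the call began, along the tool's axes at that moment; what a row does not reach only later rows make up. A row lasts 1/12 s, in which the tool goes at most 41.7 mm and 7.16 degrees, less where a joint would pass 70% of its speed; a pose out of reach is approached as far as the arm can. A call with a gripper value outside its range is refused whole. The fingers move at their own pace and stop on an object; the grip force is fixed at half the most. Time passes only in rows, so rows that repeat a pose let the fingers close. It gives the time, the measured TCP pose, the force, the opening and the grip force at its end, in the units of the state.
- bot.read_state(): the state, without advancing time (a new reading comes with each control period).
- viewer.get_image(name): name is "side" or "top" or "wrist"; returns a dict with "pixels" (480x640x3 uint8, red, green, blue), "camera_matrix" (3x3 intrinsics, pixels), "cam_to_world" (4x4, takes a point from camera to world coordinates). Camera axes: x right, y down, z forward; pixel columns grow to the right and rows downward; lengths in m; the calibration is good to about 2 mm. A picture is of the moment at which its call begins. There is no depth.
- workorder.job_done(): hands the job in; it is judged then, once.
The state is a dict: "time_s": time; "joint_pos": joint angles; "qd": joint speeds; "joint_efforts": joint torques, N m; "tool_pos": TCP position; "tcp_rot": TCP orientation; "ft_force": force on the tool from outside, world axes, zero at the start; "torque": the same for the moment, N m; "gripper_width": finger opening in m; "finger_force": force on a finger pad.
Only numpy, scipy, OpenCV 4.12 (cv2) and the standard library are available. Lean on these libraries where they do the work, as an engineer would, in place of code of your own. Each camera call takes 0.05 s, during which the arm holds its last target. There are 200 camera calls.

TASK

Check every wooden tool holder on the desk with the slot gauge that hangs on the stand, shortest holder first and longest last: while the holder stands on the desk, push the gauge's blade straight down into its slot until the shoulder rests on the wood, and keep it there a moment. Checked holders are hung by their own steel hooks over the long rim of the plywood crate that faces the robot, and the gauge is hung back on the stand's hook by its window. Leave the screwdriver, hammer and spirit level alone.

Things in the scene. Friction and masses are not known exactly. Their poses are not given: they have to be found in the camera images.
- gauge: Steel slot gauge, 116 mm tall, 150 g, used blade down; starts hanging on the stand's hook. Origin: middle of the blade's bottom edge; x through its thickness, y across its width, z up. Blade 4 (x) by 22 mm (y), z 0 to 30. Shoulder 18 by 40 mm, z 30 to 38. Window, then top bar (see gauge_eye). On top a black grip tab 12 (x) by 26 mm (y), z 80 to 116, to pinch from above across x.
- gauge_stop (a point): Underside of the gauge's depth shoulder, middle, 30 mm above the blade's tip (axes as the gauge).
- gauge_eye (a point): Middle of the upper edge of the gauge's window, z = 72 mm in the gauge (axes as the gauge); it rests on the hook when the gauge hangs. The window is a hole through along x, 28 mm wide (y), z 38 to 72, with 6 mm side bars; the top bar above it is 8 mm thick (x), 40 wide (y), z 72 to 80.
- stand: Fixed steel stand with one hook. Origin on the table under the middle of the hook's straight part. The hook is a level rod 8 mm thick along the stand's x, axis 150 mm high, from a post (16 mm thick, x = 45, 154 mm high) to x = -35 mm, where the tip turns up (to 166 mm high, front at x = -46 mm). Open end to -x. Base plate 90 x 110 x 12 mm, x 0 to 90. Place and yaw vary.
- hook_seat (a point): Top of the hook rod at the middle of its straight part, 154 mm above the table (axes as the stand).
- crate: Fixed open plywood crate, 160 (x) by 360 (y) by 100 mm high, walls 6 mm thick. Origin on the table under the middle (of thickness and length) of its long wall that faces the robot; x points into the crate, y along that wall, rim at z = 100 mm. Place and yaw vary; it may stand left or right.
- short_holder: The short tool holder, may be absent: hardwood block 44 mm thick (x), 40 mm long (y), 55 mm high with its 12 mm steel foot, about 220 g, standing upright. Origin: centre of its underside, z up. A slot runs along y in the middle of its top, a steel strap hook sits on its back (+x) face. Best gripped from above across its two ends (along y).
- short_holder_slot (a point): Centre of the slot's mouth on top of the short holder, 55 mm above its underside (axes as the holder). Slot 8 mm wide (x), 36 mm deep, through the whole length (y), open at both ends.
- short_holder_hook (a point): Middle of the underside of the level part of the short holder's hook, at x = 29, y = 0, z = 47 mm in the holder (axes as the holder); rests on the rim when it hangs. Strap 24 mm wide (y), 4 mm thick: level part x 22 to 40, then a leg at x 36 to 40 mm down to z = 20, leaving a 14 mm gap (x 22 to 36) behind the block for the rim.
- middle_holder: The middle tool holder, may be absent: hardwood block 44 mm thick (x), 54 mm long (y), 55 mm high with its 12 mm steel foot, about 300 g, standing upright. Origin: centre of its underside, z up. A slot runs along y in the middle of its top, a steel strap hook sits on its back (+x) face. Best gripped from above across its two ends (along y).
- middle_holder_slot (a point): Centre of the slot's mouth on top of the middle holder, 55 mm above its underside (axes as the holder). Slot 8 mm wide (x), 36 mm deep, through the whole length (y), open at both ends.
- middle_holder_hook (a point): Middle of the underside of the level part of the middle holder's hook, at x = 29, y = 0, z = 47 mm in the holder (axes as the holder); rests on the rim when it hangs. Strap 24 mm wide (y), 4 mm thick: level part x 22 to 40, then a leg at x 36 to 40 mm down to z = 20, leaving a 14 mm gap (x 22 to 36) behind the block for the rim.
- long_holder: The long tool holder, may be absent: hardwood block 44 mm thick (x), 68 mm long (y), 55 mm high with its 12 mm steel foot, about 380 g, standing upright. Origin: centre of its underside, z up. A slot runs along y in the middle of its top, a steel strap hook sits on its back (+x) face. Best gripped from above across its two ends (along y).
- long_holder_slot (a point): Centre of the slot's mouth on top of the long holder, 55 mm above its underside (axes as the holder). Slot 8 mm wide (x), 36 mm deep, through the whole length (y), open at both ends.
- long_holder_hook (a point): Middle of the underside of the level part of the long holder's hook, at x = 29, y = 0, z = 47 mm in the holder (axes as the holder); rests on the rim when it hangs. Strap 24 mm wide (y), 4 mm thick: level part x 22 to 40, then a leg at x 36 to 40 mm down to z = 20, leaving a 14 mm gap (x 22 to 36) behind the block for the rim.
- screwdriver: Screwdriver lying on the table, a bystander to be left alone.
- hammer: Hammer lying on the table, a bystander to be left alone.
- level: Yellow spirit level, 400 mm (x) by 50 by 22 mm, lying at the robot's right, a bystander to be left alone.

How it is judged:
On the way, in this order (a step that is already met when the one before it is completed fails the run):
1. with the short holder standing on the table, the gauge's blade is down in its slot, shoulder on the wood (z of gauge_stop in the frame of short_holder between 0.05 and 0.058 m and x of gauge_stop in the frame of short_holder between -0.005 and 0.005 m and y of gauge_stop in the frame of short_holder between -0.012 and 0.012 m and angle between the z axis of gauge and the z axis of short_holder, either way round below 0.15 rad and height (world z) of short_holder below 0.008 m and angle between short_holder's own z axis and vertical below 0.1 rad), for 0.4 s.
2. with the middle holder standing on the table, the gauge's blade is down in its slot, shoulder on the wood (z of gauge_stop in the frame of middle_holder between 0.05 and 0.058 m and x of gauge_stop in the frame of middle_holder between -0.005 and 0.005 m and y of gauge_stop in the frame of middle_holder between -0.019 and 0.019 m and angle between the z axis of gauge and the z axis of middle_holder, either way round below 0.15 rad and height (world z) of middle_holder below 0.008 m and angle between middle_holder's own z axis and vertical below 0.1 rad), for 0.4 s.
3. with the long holder standing on the table, the gauge's blade is down in its slot, shoulder on the wood (z of gauge_stop in the frame of long_holder between 0.05 and 0.058 m and x of gauge_stop in the frame of long_holder between -0.005 and 0.005 m and y of gauge_stop in the frame of long_holder between -0.026 and 0.026 m and angle between the z axis of gauge and the z axis of long_holder, either way round below 0.15 rad and height (world z) of long_holder below 0.008 m and angle between long_holder's own z axis and vertical below 0.1 rad), for 0.4 s.
At the end, for the whole second after the job is handed in: Every holder hangs at rest by its hook on the crate rim facing the robot (hook within 12 mm of the wall's middle, 94 to 109 mm high, tilt under 0.35 rad); the gauge hangs at rest on the stand's hook (window edge within 40 mm of the seat along the rod, 14 across, 149 to 161 high, tilt under 0.3) (x of short_holder_hook in the frame of crate between -0.012 and 0.012 m and y of short_holder_hook in the frame of crate between -0.178 and 0.178 m and z of short_holder_hook in the frame of crate between 0.094 and 0.109 m and angle between each of short_holder, middle_holder, long_holder's own z axis and vertical below 0.35 rad and linear speed of each of short_holder, middle_holder, long_holder below 0.03 m/s and x of middle_holder_hook in the frame of crate between -0.012 and 0.012 m and y of middle_holder_hook in the frame of crate between -0.178 and 0.178 m and z of middle_holder_hook in the frame of crate between 0.094 and 0.109 m and x of long_holder_hook in the frame of crate between -0.012 and 0.012 m and y of long_holder_hook in the frame of crate between -0.178 and 0.178 m and z of long_holder_hook in the frame of crate between 0.094 and 0.109 m and x of gauge_eye in the frame of stand between -0.04 and 0.04 m and y of gauge_eye in the frame of stand between -0.014 and 0.014 m and z of gauge_eye in the frame of stand between 0.149 and 0.161 m and angle between gauge's own z axis and vertical below 0.3 rad and linear speed of gauge below 0.05 m/s); the robot touches nothing.
It fails at once if the screwdriver is moved more than 30 mm (distance of screwdriver from where it was at the start of the episode above 0.03 m).
It fails at once if the hammer is moved more than 30 mm (distance of hammer from where it was at the start of the episode above 0.03 m).
It fails at once if the level is moved more than 30 mm (distance of level from where it was at the start of the episode above 0.03 m).
Of short_holder, middle_holder, long_holder only 2 to 3 are there at a start; the rules pass over those that are not, and their reading is None.
At some moment in a run one of short_holder, middle_holder, long_holder may be knocked a few centimetres aside while the robot is not near it.
It also fails if it takes over 210 s, if anything falls off the work surface, if the arm or the gripper's body presses on something with over 40 N, if the wrist force passes 120 N, or if a joint passes its speed limit or range.

## Working session

There is one attempt and no reset: what is moved stays moved. The work goes in short steps, Python scripts to look and compute and a shell command to move; the robot and the scene stay as the last step left them, time stands still between calls to the robot, and variables do not carry over. Pictures are saved under pics/ and viewed, at most 14 in all, crops included, and the job is handed in when it is done.

```bash
ls; mkdir -p pics; cat > h.py <<'E'
import numpy as np, cv2, json
from scipy.spatial.transform import Rotation as R
from rig import bot, viewer, workorder
def snap(name, fn=None):
    d=viewer.get_image(name)
    if fn:
        cv2.imwrite(f'pics/{fn}.png', d['pixels'][:,:,::-1])
        np.savez(f'pics/{fn}.npz',K=d['camera_matrix'],T=d['cam_to_world'],P=d['pixels'])
    return d
def ld(fn):
    return np.load(f'pics/{fn}.npz')
def ray(fn,u,v):
    d=ld(fn); T=d['T']; r=T[:3,:3]@np.linalg.solve(d['K'],[u,v,1.]); return T[:3,3], r/np.linalg.norm(r)
def atz(fn,u,v,z):
    o,r=ray(fn,u,v); return o+r*(z-o[2])/r[2]
def tri(*obs):
    A=np.zeros((3,3));b=np.zeros(3)
    for fn,u,v in obs:
        o,r=ray(fn,u,v); M=np.eye(3)-np.outer(r,r); A+=M;b+=M@o
    p=np.linalg.solve(A,b)
    res=[np.linalg.norm((np.eye(3)-np.outer(r,r))@(p-o)) for o,r in (ray(*x) for x in obs)]
    return p,np.round(res,4)
def proj(fn,p):
    d=ld(fn);T=d['T'];c=T[:3,:3].T@(np.array(p)-T[:3,3]);q=d['K']@c;return q[:2]/q[2]
def crop(fn,out,x0,y0,x1,y1,s):
    im=cv2.imread(f'pics/{fn}.png')[y0:y1,x0:x1]; cv2.imwrite(f'pics/{out}.png',cv2.resize(im,None,fx=s,fy=s,interpolation=cv2.INTER_CUBIC))
def go(target,yaw=None):
    """shift in tool axes (mm) + turn to reach target TCP, tool down, tool y axis at yaw (mod pi)"""
    s=bot.read_state(); Rm=R.from_quat(s['tcp_rot']); p=np.array(s['tool_pos'])
    d=Rm.inv().apply(np.array(target)-p)*1000
    y=Rm.apply([0,1,0]); cur=np.arctan2(y[1],y[0]); w=np.zeros(3)
    if yaw is not None:
        best=None
        for k in(0,1):
            yy=yaw+k*np.pi; Y=np.array([np.cos(yy),np.sin(yy),0]);Z=np.array([0,0,-1.]);X=np.cross(Y,Z)
            v=(Rm.inv()*R.from_matrix(np.c_[X,Y,Z])).as_rotvec()
            if best is None or np.linalg.norm(v)<np.linalg.norm(best):best=v
        w=best
    print('tcp',np.round(p,4),'yaw_y',round(cur,3),'q6',round(s['joint_pos'][5],2),'-> d',np.round(d,1),'w',np.round(w,3))
E
python3 - <<'E'
from h import *
s=bot.read_state(); print(s, bot.nose_length)
for n in('side','top','wrist'):
    d=snap(n,n+'0'); print(n,np.round(d['camera_matrix'],1).tolist(),np.round(d['cam_to_world'],3).tolist())
E
```

```text
pics
{'time_s': 0.0, 'joint_pos': array([-1.37372014e+00,  1.04696254e-01,  9.64680939e-02,  1.56387196e+00,
       -1.62205976e-05,  1.35307584e+00]), 'qd': array([-4.49535329e-05, -3.81694084e-04, -2.65190267e-04, -1.02099809e-03,
        4.75303411e-04,  7.95428442e-04]), 'joint_efforts': array([-1.41687484e-03, -5.56920934e+01,  5.03662026e+01,  1.69029564e-02,
       -3.96965461e-04,  2.13207227e-05]), 'tool_pos': array([ 0.24173361, -0.54881285,  0.24152344]), 'tcp_rot': array([ 9.78569738e-01,  2.05914650e-01, -1.38100785e-06, -6.51945722e-04]), 'ft_force': array([-0.20101479, -0.75043914,  0.03780428]), 'torque': array([-0.00564993,  0.01458898,  0.01795715]), 'finger_force': 0.0, 'gripper_width': 0.08539612574910908} 0.011
side [[441.4, 0.0, 321.5], [0.0, 441.4, 236.7], [0.0, 0.0, 1.0]] [[0.963, -0.166, 0.214, 0.211], [-0.271, -0.589, 0.761, -1.069], [-0.0, -0.791, -0.612, 0.927], [0.0, 0.0, 0.0, 1.0]]
top [[530.9, 0.0, 323.0], [0.0, 530.9, 233.6], [0.0, 0.0, 1.0]] [[-0.029, -0.993, 0.112, 0.319], [-1.0, 0.027, -0.015, -0.032], [0.012, -0.112, -0.994, 1.688], [0.0, 0.0, 0.0, 1.0]]
wrist [[400.3, 0.0, 318.8], [0.0, 400.3, 235.1], [0.0, 0.0, 1.0]] [[0.403, -0.865, -0.298, 0.318], [-0.915, -0.382, -0.13, -0.515], [-0.002, 0.325, -0.946, 0.372], [0.0, 0.0, 0.0, 1.0]]
```

View pics/side0.png

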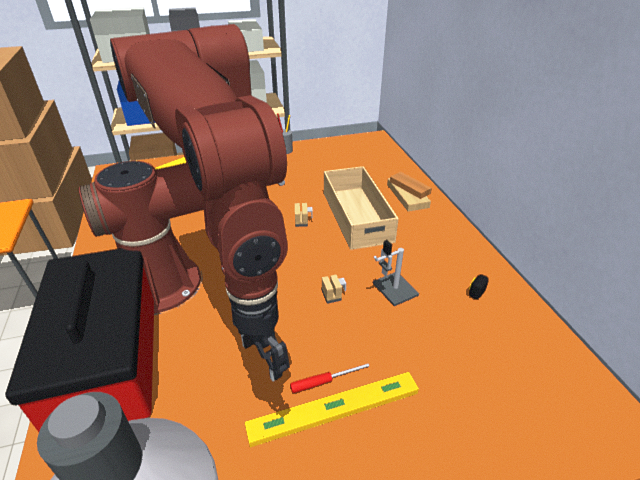

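View pics/top0.png

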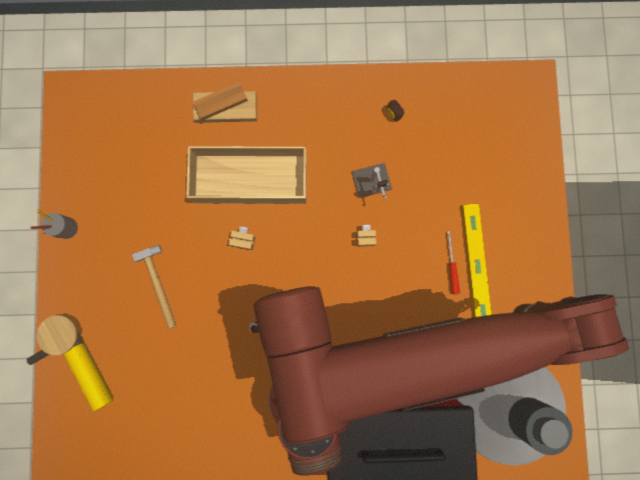

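Side view: two holders, at about (301,213) and (333,288), with the stand at (395,275) and the crate at (360,205). Top view: holders at (241,240) and (366,236), stand hook near (378,178), crate front rim along row ~200. I'll enlarge these.

```bash
python3 - <<'E'
from h import *
im=cv2.imread('pics/top0.png')
a=cv2.resize(im[140:256,180:400],None,fx=3.6,fy=3.6,interpolation=cv2.INTER_CUBIC)
cv2.imwrite('pics/topc.png',a); print(a.shape)
crop('side0','sidec',280,160,440,310,4) if 0 else crop('side0','sidec',280,160,440,310,3.9)
for u,v,z in[(241,240,.055),(366,236,.055),(188,203,.1),(305,203,.1),(378,178,.15),(452,240,0),(145,250,0)]:
    print(u,v,atz('top0',u,v,z).round(3))
E
```

```text
(418, 792, 3)
241 240 [0.489 0.198 0.055]
366 236 [ 0.491 -0.189  0.055]
188 203 [0.601 0.35  0.1  ]
305 203 [ 0.592 -0.003  0.1  ]
378 178 [ 0.652 -0.222  0.15 ]
452 240 [ 0.477 -0.469  0.   ]
145 250 [0.472 0.51  0.   ]
```

View pics/topc.png

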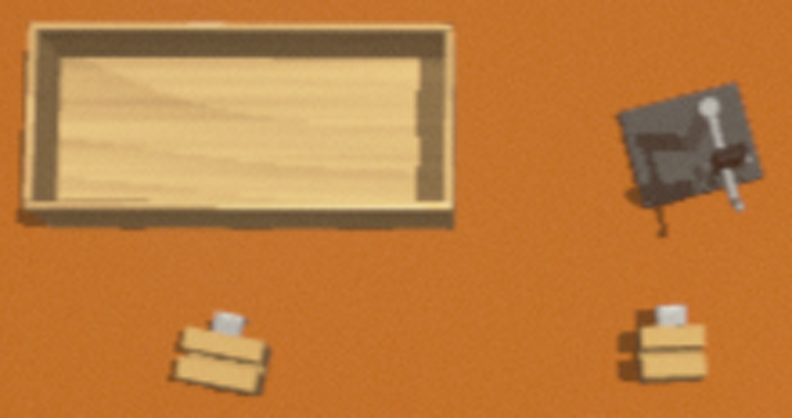

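View pics/sidec.png

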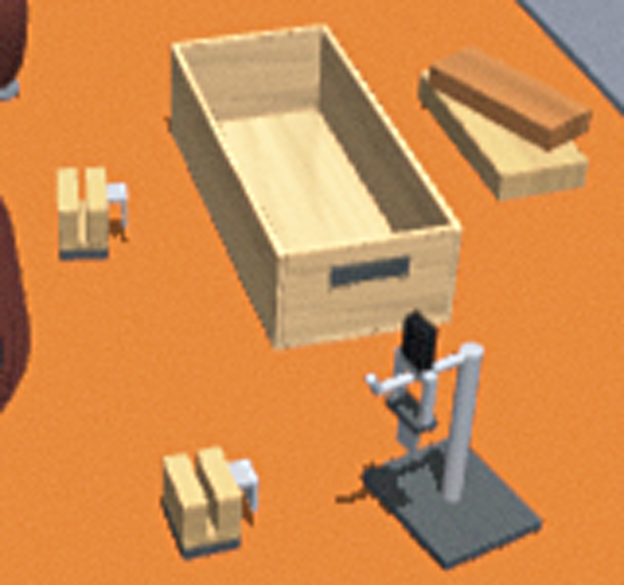

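Left holder is ~70 mm long (long), right ~54 mm (middle); no short one seen yet (I'll look again once the arm is away). The gauge tab is at crop (728,157), the post top at (709,105) and the tip at (740,207).

```bash
python3 - <<'E'
from h import *
f=lambda x,y:(180+(x-1.3)/3.6,140+(y-1.3)/3.6)
g=atz('top0',*f(728,157),.198); p=atz('top0',*f(709,105),.154); t=atz('top0',*f(740,207),.166)
print(g,p,t, np.arctan2(*(p-t)[[1,0]]))
for fn in [(30,205),(452,205)]: print('rim',atz('top0',*f(*fn),.1))
for c in [(183,328),(268,342),(260,393),(175,378),(228,320), (640,326),(705,325),(706,378),(640,379)]: print(c,atz('top0',*f(*c),.055).round(4))
# triangulate tip from side
s=lambda x,y:(280+(x-1.4)/3.9,160+(y-1.4)/3.9)
print(tri(('top0',*f(728,157)),('side0',*s(420,328))),tri(('top0',*f(709,105)),('side0',*s(471,350))))
go([g[0],g[1],.32],.29)
E
```

```text
[ 0.62650834 -0.22613931  0.198     ] [ 0.67933954 -0.218063    0.154     ] [ 0.59176165 -0.23834468  0.166     ] 0.22757266792989306
rim [0.62107876 0.34983973 0.1       ]
rim [ 0.61172172 -0.00450148  0.1       ]
(183, 328) [0.519  0.2297 0.055 ]
(268, 342) [0.505 0.157 0.055]
(260, 393) [0.4612 0.1645 0.055 ]
(175, 378) [0.4761 0.237  0.055 ]
(228, 320) [0.5249 0.1911 0.055 ]
(640, 326) [ 0.5101 -0.1629  0.055 ]
(705, 325) [ 0.5094 -0.2189  0.055 ]
(706, 378) [ 0.4636 -0.218   0.055 ]
(640, 379) [ 0.4643 -0.1612  0.055 ]
(array([ 0.62953184, -0.22765093,  0.18921074]), array([0.0012, 0.0012])) (array([ 0.67871698, -0.21797902,  0.15167203]), array([0.0012, 0.0012]))
tcp [ 0.2418 -0.5489  0.2417] yaw_y -1.156 q6 1.35 -> d [ 482.2 -140.4  -78. ] w [-1.000e-03 -1.000e-03 -1.446e+00]
```

```bash
python3 -m jog '[{"dz":-78,"dx":40},{"dx":80,"dy":-20,"dz":-78},{"dx":120,"dy":-40,"dz":-78},{"dx":160,"dy":-50,"dz":-78},{"dx":190,"dy":-60,"dz":-78}]' && python3 -m jog '[{"dx":40,"dy":-10},{"dx":80,"dy":-20},{"dx":120,"dy":-30},{"dx":160,"dy":-45},{"dx":190,"dy":-55}]' && python3 -m jog '[{"dx":40,"dy":-10},{"dx":80,"dy":-20},{"dx":102,"dy":-25,"wz":-0.1},{"dx":102,"dy":-25,"wz":-0.2},{"dx":102,"dy":-25,"wz":-0.3}]' && python3 -m jog '[{"wz":-0.12},{"wz":-0.24},{"wz":-0.36},{"wz":-0.48},{"wz":-0.6}]' && python3 -m jog '[{"wz":-0.12},{"wz":-0.24},{"wz":-0.36},{"wz":-0.48},{"wz":-0.48}]'
python3 - <<'E'
from h import *
go([.6285,-.2270,.32],.23)
snap('wrist','w1');snap('top','top1')
im=np.hstack([cv2.imread('pics/w1.png'),cv2.imread('pics/top1.png')]); cv2.imwrite('pics/c1.png',cv2.resize(im,(800,300),interpolation=cv2.INTER_AREA))
E
```

```text
tcp [ 0.2418 -0.5489  0.2417] yaw_y -1.156 q6 1.35 -> d [ 483.7 -138.8  -78. ] w [-1.000e-03 -1.000e-03 -1.386e+00]$[0]: bad value
```

View pics/c1.png

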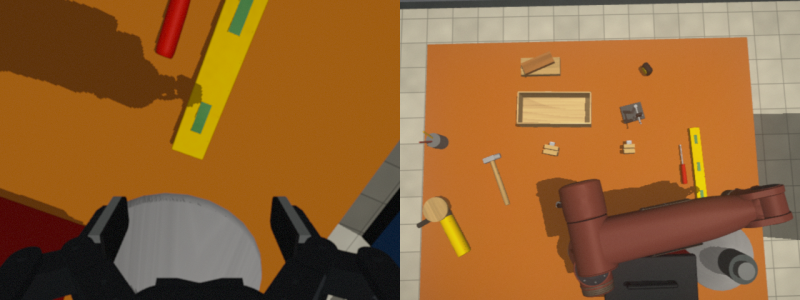

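The move was refused, so the arm is unchanged (wrist shows the level and screwdriver). Rows probably need every key.

```bash
python3 -m jog '[{"gripper":1,"dx":40,"dy":0,"dz":-40,"wx":0,"wy":0,"wz":0}]'; python3 -m jog '[{"gripper":1,"dx":30,"dz":-20}]'
```

```text
time_s: 0.33
tool_pos: [0.2654, -0.5366, 0.2655]
tcp_rot: [0.979, 0.204, -0.001, -0.005]
ft_force: [-0.9, -0.3, -1.9]
gripper_width: 0.0851
finger_force: 0.0$[0]: bad value
```

```bash
python3 -m jog '[{"gripper":1,"dx":36,"dy":-10,"dz":-10,"wx":0,"wy":0,"wz":0},{"gripper":1,"dx":72,"dy":-20,"dz":-20,"wx":0,"wy":0,"wz":0},{"gripper":1,"dx":108,"dy":-35,"dz":-30,"wx":0,"wy":0,"wz":0},{"gripper":1,"dx":144,"dy":-45,"dz":-38,"wx":0,"wy":0,"wz":0},{"gripper":1,"dx":180,"dy":-55,"dz":-38,"wx":0,"wy":0,"wz":0}]' && python3 -m jog '[{"gripper":1,"dx":36,"dy":-10,"dz":0,"wx":0,"wy":0,"wz":0},{"gripper":1,"dx":72,"dy":-20,"dz":0,"wx":0,"wy":0,"wz":0},{"gripper":1,"dx":108,"dy":-35,"dz":0,"wx":0,"wy":0,"wz":0},{"gripper":1,"dx":144,"dy":-45,"dz":0,"wx":0,"wy":0,"wz":0},{"gripper":1,"dx":180,"dy":-55,"dz":0,"wx":0,"wy":0,"wz":0}]' && python3 -m jog '[{"gripper":1,"dx":36,"dy":-10,"dz":0,"wx":0,"wy":0,"wz":0},{"gripper":1,"dx":72,"dy":-20,"dz":0,"wx":0,"wy":0,"wz":-0.1},{"gripper":1,"dx":83,"dy":-29,"dz":0,"wx":0,"wy":0,"wz":-0.2},{"gripper":1,"dx":83,"dy":-29,"dz":0,"wx":0,"wy":0,"wz":-0.3}]' && python3 -m jog '[{"gripper":1,"dx":0,"dy":0,"dz":0,"wx":0,"wy":0,"wz":-0.12},{"gripper":1,"dx":0,"dy":0,"dz":0,"wx":0,"wy":0,"wz":-0.24},{"gripper":1,"dx":0,"dy":0,"dz":0,"wx":0,"wy":0,"wz":-0.36},{"gripper":1,"dx":0,"dy":0,"dz":0,"wx":0,"wy":0,"wz":-0.48},{"gripper":1,"dx":0,"dy":0,"dz":0,"wx":0,"wy":0,"wz":-0.6}]' && python3 -m jog '[{"gripper":1,"dx":0,"dy":0,"dz":0,"wx":0,"wy":0,"wz":-0.12},{"gripper":1,"dx":0,"dy":0,"dz":0,"wx":0,"wy":0,"wz":-0.24},{"gripper":1,"dx":0,"dy":0,"dz":0,"wx":0,"wy":0,"wz":-0.36},{"gripper":1,"dx":0,"dy":0,"dz":0,"wx":0,"wy":0,"wz":-0.48},{"gripper":1,"dx":0,"dy":0,"dz":0,"wx":0,"wy":0,"wz":-0.48}]'
python3 - <<'E'
from h import *
go([.6285,-.2270,.32],.23)
snap('wrist','w1');snap('top','top1')
im=np.hstack([cv2.imread('pics/w1.png')[:, 80:560],cv2.imread('pics/top1.png')]); cv2.imwrite('pics/c2.png',cv2.resize(im,(800,343),interpolation=cv2.INTER_AREA))
E
```

```text
time_s: 0.75
tool_pos: [0.4127, -0.4134, 0.3119]
tcp_rot: [0.979, 0.206, 0.0, 0.001]
ft_force: [1.0, -0.5, -0.1]
gripper_width: 0.0858
finger_force: 0.0
time_s: 1.17
tool_pos: [0.5551, -0.2899, 0.3099]
tcp_rot: [0.979, 0.206, 0.0, 0.0]
ft_force: [0.2, -0.9, 0.9]
gripper_width: 0.0853
finger_force: 0.0
time_s: 1.5
tool_pos: [0.6201, -0.2281, 0.3089]
tcp_rot: [0.935, 0.354, -0.0, -0.001]
ft_force: [0.7, -0.2, 0.4]
gripper_width: 0.0854
finger_force: 0.0
time_s: 1.92
tool_pos: [0.6182, -0.2315, 0.3095]
tcp_rot: [0.79, 0.613, -0.0, -0.0]
ft_force: [0.4, 0.4, -0.3]
gripper_width: 0.0855
finger_force: 0.0
time_s: 2.33
tool_pos: [0.6182, -0.2315, 0.3096]
tcp_rot: [0.621, 0.783, -0.0, -0.0]
ft_force: [-0.3, 0.7, -0.2]
gripper_width: 0.0854
finger_force: 0.0
tcp [ 0.6182 -0.2315  0.3096] yaw_y 0.23 q6 0.79 -> d [  2.   11.1 -10.4] w [-0. -0. -0.]
```

View pics/c2.png

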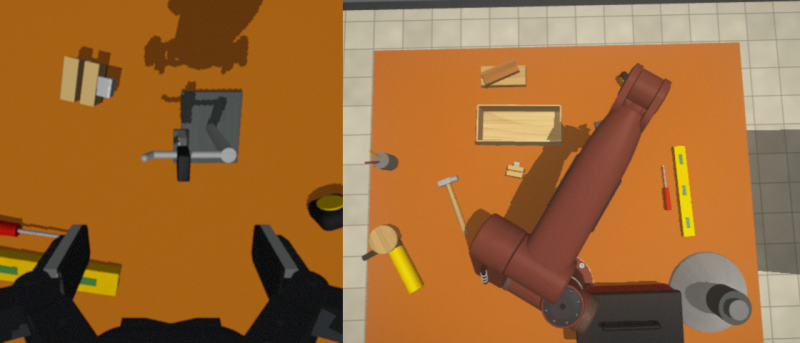

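Wrist view: stand with gauge tab around c2 (183,163), rod level from tip (146,156) to post (229,156); middle holder at (85,82). The re-exposed top view shows no short holder, so it's absent. Enlarging the wrist view.

```bash
python3 - <<'E'
from h import *
crop('w1','w1c',150,60,430,270,2.8)
E
```

```text
(no output)
```

View pics/w1c.png

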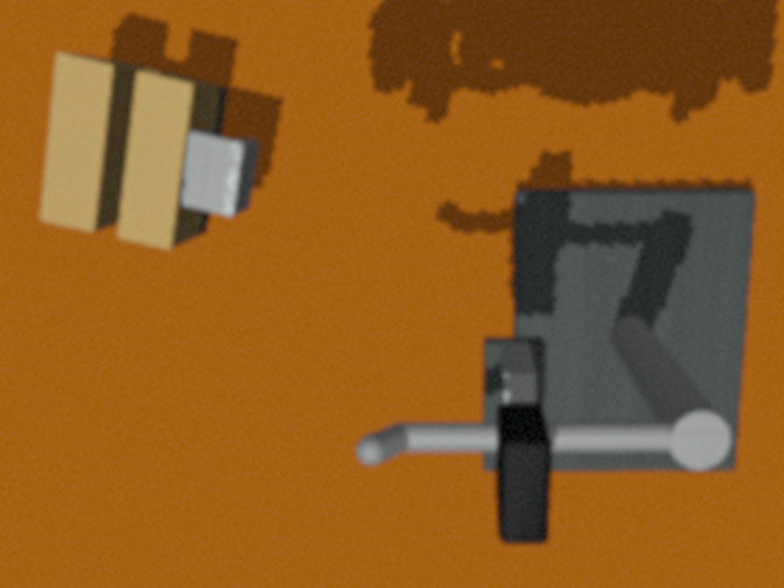

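```bash
cat >> h.py <<'E'
def cc(x,y,x0,y0,s): return x0+(x-s/2+.5)/s, y0+(y-s/2+.5)/s
E
python3 - <<'E'
from h import *
f=lambda x,y:cc(x,y,150,60,2.8); t=lambda x,y:cc(x,y,180,140,3.6); s=lambda x,y:cc(x,y,280,160,3.9)
print('tab tri',tri(('w1',*f(524,491)),('top0',*t(730,157)),('side0',*s(419,322))))
for c in[(500,445),(548,443),(547,540),(502,540),(524,491)]: print('tab',atz('w1',*f(*c),.198).round(4))
print('post tri',tri(('w1',*f(699,440)),('top0',*t(709,105)),('side0',*s(471,350))))
print('tip tri',tri(('w1',*f(371,450)),('top0',*t(740,207))))
P=atz('w1',*f(699,440),.154);T=atz('w1',*f(371,450),.166);print(P,T,np.arctan2(*(P-T)[[1,0]]))
print('mid')
for c in[(57,52),(195,82),(173,248),(40,219),(125,67),(107,236),(116,151.5)]: print(atz('w1',*f(*c),.055).round(4))
print(tri(('w1',*f(57,52)),('top0',*t(640,379))),tri(('w1',*f(195,82)),('top0',*t(640,326))),tri(('w1',*f(173,248)),('top0',*t(705,325))))
E
```

```text
tab tri (array([ 0.62843405, -0.2285264 ,  0.19553305]), array([0.0009, 0.0015, 0.0006]))
tab [ 0.6211 -0.2187  0.198 ]
tab [ 0.6315 -0.2158  0.198 ]
tab [ 0.6371 -0.2385  0.198 ]
tab [ 0.6269 -0.2409  0.198 ]
tab [ 0.629  -0.2281  0.198 ]
post tri (array([ 0.6779819 , -0.2182116 ,  0.15190355]), array([0.0012, 0.0018, 0.0007]))
tip tri (array([ 0.59239872, -0.23870512,  0.16051695]), array([0.0005, 0.0005]))
[ 0.676198   -0.21779471  0.154     ] [ 0.59221081 -0.23656645  0.166     ] 0.21989317971761824
mid
[ 0.4651 -0.1641  0.055 ]
[ 0.5095 -0.163   0.055 ]
[ 0.5101 -0.217   0.055 ]
[ 0.4653 -0.2177  0.055 ]
[ 0.4869 -0.1636  0.055 ]
[ 0.4879 -0.2181  0.055 ]
[ 0.4874 -0.1903  0.055 ]
(array([ 0.46440781, -0.16283074,  0.05254381]), array([0.0014, 0.0014])) (array([ 0.50989021, -0.16285615,  0.05669438]), array([0.0001, 0.0001])) (array([ 0.50959979, -0.21837293,  0.05232224]), array([0.0009, 0.0009]))
```

Everything is consistent: tab centre (0.629,-0.228,~0.197), stand yaw ~0.23, seat ≈ (0.633,-0.228), middle holder at (0.4875,-0.190) with yaw ~0.01.

```bash
python3 - <<'E'
from h import *
go([.629,-.228,.180],.24)
E
python3 -m jog '[{"gripper":1,"dx":0,"dy":11,"dz":0,"wx":0,"wy":0,"wz":-0.01},{"gripper":1,"dx":0.8,"dy":11.3,"dz":0,"wx":0,"wy":0,"wz":-0.01},{"gripper":1,"dx":0.8,"dy":11.3,"dz":30,"wx":0,"wy":0,"wz":-0.01},{"gripper":1,"dx":0.8,"dy":11.3,"dz":60,"wx":0,"wy":0,"wz":-0.01},{"gripper":1,"dx":0.8,"dy":11.3,"dz":80,"wx":0,"wy":0,"wz":-0.01}]'
python3 - <<'E'
from h import *
go([.629,-.228,.180],.24)
snap('wrist','w2'); crop('w2','w2c',200,150,440,330,3.3)
E
```

```text
tcp [ 0.6182 -0.2315  0.3096] yaw_y 0.22 q6 0.8 -> d [  1.1  11.4 129.6] w [-0.   -0.   -0.02]
time_s: 2.85
tool_pos: [0.6284, -0.2279, 0.227]
tcp_rot: [0.621, 0.784, -0.0, -0.001]
ft_force: [0.3, -0.5, -1.0]
gripper_width: 0.0853
finger_force: 0.0
tcp [ 0.6284 -0.2279  0.227 ] yaw_y 0.231 q6 0.8 -> d [-0.3  0.7 47. ] w [-0.001 -0.001 -0.009]
```

View pics/w2c.png

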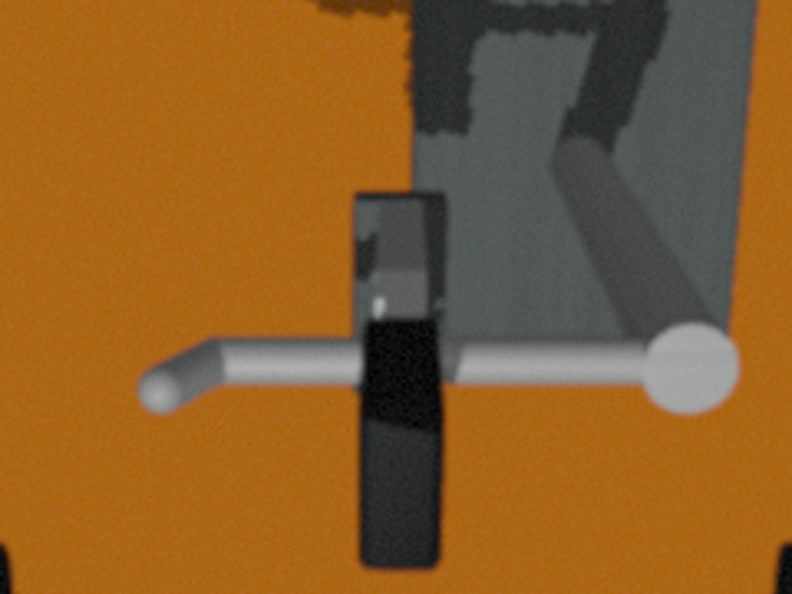

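The tab sits midway between the fingers and square to them. Go down and close.

```bash
python3 -m jog '[{"gripper":1,"dx":-0.3,"dy":0.7,"dz":20,"wx":0,"wy":0,"wz":0},{"gripper":1,"dx":-0.3,"dy":0.7,"dz":40,"wx":0,"wy":0,"wz":0},{"gripper":1,"dx":-0.3,"dy":0.7,"dz":47,"wx":0,"wy":0,"wz":0},{"gripper":1,"dx":-0.3,"dy":0.7,"dz":47,"wx":0,"wy":0,"wz":0},{"gripper":0,"dx":-0.3,"dy":0.7,"dz":47,"wx":0,"wy":0,"wz":0}]'
for i in 1 2; do python3 -m jog '[{"gripper":0,"dx":0,"dy":0,"dz":0,"wx":0,"wy":0,"wz":0},{"gripper":0,"dx":0,"dy":0,"dz":0,"wx":0,"wy":0,"wz":0},{"gripper":0,"dx":0,"dy":0,"dz":0,"wx":0,"wy":0,"wz":0},{"gripper":0,"dx":0,"dy":0,"dz":0,"wx":0,"wy":0,"wz":0},{"gripper":0,"dx":0,"dy":0,"dz":0,"wx":0,"wy":0,"wz":0}]'; done; sleep 0
python3 -c "
from h import *
go([.629,-.228,.180])"
```

```text
time_s: 3.32
tool_pos: [0.6298, -0.2284, 0.1837]
tcp_rot: [0.62, 0.785, -0.0, 0.0]
ft_force: [0.4, 0.2, -0.2]
gripper_width: 0.0753
finger_force: 0.0
time_s: 3.73
tool_pos: [0.6299, -0.2285, 0.1832]
tcp_rot: [0.62, 0.785, -0.0, 0.0]
ft_force: [-2.5, -2.1, 1.3]
gripper_width: 0.0124
finger_force: 0.7
time_s: 4.15
tool_pos: [0.6301, -0.2285, 0.1833]
tcp_rot: [0.62, 0.785, 0.0, 0.0]
ft_force: [1.4, -0.4, 5.1]
gripper_width: 0.0109
finger_force: 61.3
tcp [ 0.6301 -0.2285  0.1833] yaw_y 0.234 q6 0.79 -> d [ 0.7 -0.9  3.2] w [0. 0. 0.]
```

Gripped at 11 mm. Lift 19 mm and slide off the open end.

```bash
python3 -m jog '[{"gripper":0,"dx":0,"dy":0,"dz":-10,"wx":0,"wy":0,"wz":0},{"gripper":0,"dx":0,"dy":0,"dz":-19,"wx":0,"wy":0,"wz":0},{"gripper":0,"dx":0,"dy":0,"dz":-19,"wx":0,"wy":0,"wz":0},{"gripper":0,"dx":0,"dy":0,"dz":-19,"wx":0,"wy":0,"wz":0},{"gripper":0,"dx":0,"dy":-10,"dz":-19,"wx":0,"wy":0,"wz":0}]' && python3 -m jog '[{"gripper":0,"dx":0,"dy":-15,"dz":0,"wx":0,"wy":0,"wz":0},{"gripper":0,"dx":0,"dy":-30,"dz":0,"wx":0,"wy":0,"wz":0},{"gripper":0,"dx":0,"dy":-45,"dz":0,"wx":0,"wy":0,"wz":0},{"gripper":0,"dx":0,"dy":-60,"dz":0,"wx":0,"wy":0,"wz":0},{"gripper":0,"dx":0,"dy":-80,"dz":0,"wx":0,"wy":0,"wz":0}]' 
python3 - <<'E'
from h import *
go([.4875,-.190,.19],.015)
snap('wrist','w3')
im=cv2.imread('pics/w3.png'); cv2.imwrite('pics/w3v.png',im)
E
```

```text
time_s: 4.57
tool_pos: [0.6207, -0.2304, 0.2013]
tcp_rot: [0.619, 0.785, 0.0, 0.0]
ft_force: [0.2, -0.9, -1.5]
gripper_width: 0.0109
finger_force: 60.6
time_s: 4.98
tool_pos: [0.5417, -0.2491, 0.2011]
tcp_rot: [0.62, 0.785, 0.0, -0.0]
ft_force: [-0.3, -0.8, -1.2]
gripper_width: 0.011
finger_force: 60.6
tcp [ 0.5417 -0.2491  0.2011] yaw_y 0.234 q6 0.69 -> d [ 70.  -39.   11.2] w [-0.    -0.     0.219]
```

View pics/w3v.png

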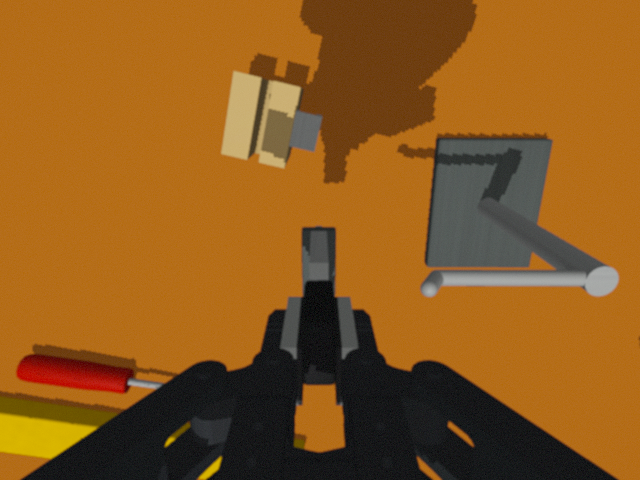

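The gauge is free of the stand and hangs straight in the jaws. Move above the middle holder.

```bash
python3 -m jog '[{"gripper":0,"dx":20,"dy":-10,"dz":0,"wx":0,"wy":0,"wz":0.1},{"gripper":0,"dx":40,"dy":-20,"dz":0,"wx":0,"wy":0,"wz":0.219},{"gripper":0,"dx":60,"dy":-32,"dz":0,"wx":0,"wy":0,"wz":0.219},{"gripper":0,"dx":70,"dy":-39,"dz":0,"wx":0,"wy":0,"wz":0.219},{"gripper":0,"dx":70,"dy":-39,"dz":0,"wx":0,"wy":0,"wz":0.219}]' 
python3 - <<'E'
from h import *
go([.4875,-.190,.19],.015)
snap('wrist','w4'); crop('w4','w4c',200,130,440,310,3.3)
E
```

```text
time_s: 5.45
tool_pos: [0.4868, -0.1886, 0.2017]
tcp_rot: [0.701, 0.713, -0.0, -0.0]
ft_force: [0.5, 0.4, -1.2]
gripper_width: 0.0111
finger_force: 60.6
tcp [ 0.4868 -0.1886  0.2017] yaw_y 0.016 q6 0.93 -> d [-1.4  0.7 11.7] w [-0.001 -0.001  0.001]
```

View pics/w4c.png

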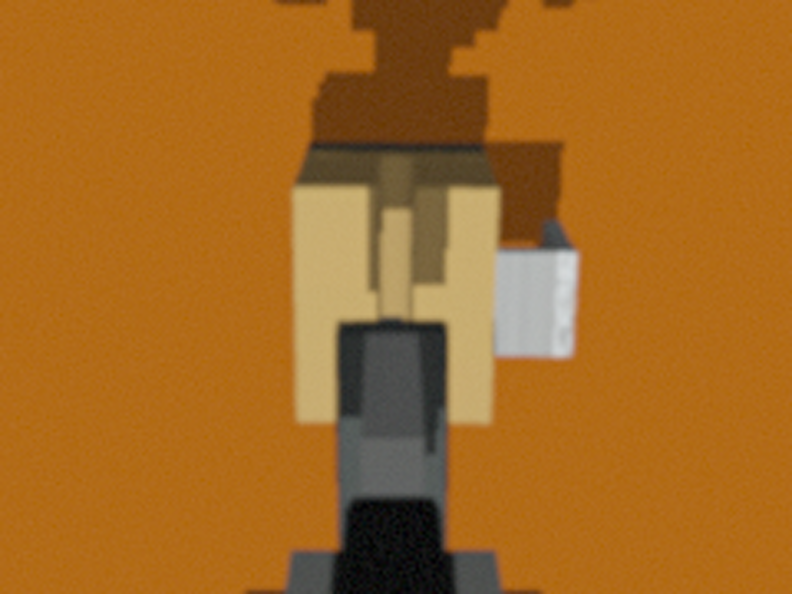

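Slot midline at crop column ~396 vs gauge shoulder 392 → gauge needs ~+0.8 mm along tool y; yaw is aligned. Descend in stages.

```bash
python3 -m jog '[{"gripper":0,"dx":-1,"dy":0.8,"dz":10,"wx":0,"wy":0,"wz":0},{"gripper":0,"dx":-1,"dy":0.8,"dz":25,"wx":0,"wy":0,"wz":0},{"gripper":0,"dx":-1,"dy":0.8,"dz":38,"wx":0,"wy":0,"wz":0},{"gripper":0,"dx":-1,"dy":0.8,"dz":38,"wx":0,"wy":0,"wz":0},{"gripper":0,"dx":-1,"dy":0.8,"dz":43,"wx":0,"wy":0,"wz":0}]' && python3 -m jog '[{"gripper":0,"dx":0,"dy":0,"dz":5,"wx":0,"wy":0,"wz":0},{"gripper":0,"dx":0,"dy":0,"dz":10,"wx":0,"wy":0,"wz":0},{"gripper":0,"dx":0,"dy":0,"dz":15,"wx":0,"wy":0,"wz":0},{"gripper":0,"dx":0,"dy":0,"dz":20,"wx":0,"wy":0,"wz":0},{"gripper":0,"dx":0,"dy":0,"dz":24,"wx":0,"wy":0,"wz":0}]'
python3 - <<'E'
from h import *
go([.4875,-.190,.1263],.015)
snap('wrist','w5'); crop('w5','w5c',200,130,440,310,3.3)
E
```

```text
time_s: 5.92
tool_pos: [0.4889, -0.1914, 0.1581]
tcp_rot: [0.702, 0.712, -0.0, -0.0]
ft_force: [0.8, -0.3, -1.2]
gripper_width: 0.0112
finger_force: 60.5
time_s: 6.33
tool_pos: [0.4889, -0.1912, 0.1343]
tcp_rot: [0.702, 0.712, -0.0, 0.0]
ft_force: [-0.3, 1.0, -1.4]
gripper_width: 0.0107
finger_force: 60.6
tcp [ 0.4889 -0.1912  0.1343] yaw_y 0.015 q6 0.93 -> d [ 1.2 -1.4  8. ] w [ 0.  0. -0.]
```

The blade is in the slot with no contact force. Now push to the shoulder and hold.

```bash
python3 -m jog '[{"gripper":0,"dx":0,"dy":0,"dz":3,"wx":0,"wy":0,"wz":0},{"gripper":0,"dx":0,"dy":0,"dz":5,"wx":0,"wy":0,"wz":0},{"gripper":0,"dx":0,"dy":0,"dz":7,"wx":0,"wy":0,"wz":0},{"gripper":0,"dx":0,"dy":0,"dz":8.5,"wx":0,"wy":0,"wz":0},{"gripper":0,"dx":0,"dy":0,"dz":8.5,"wx":0,"wy":0,"wz":0}]' ; python3 -m jog '[{"gripper":0,"dx":0,"dy":0,"dz":0.5,"wx":0,"wy":0,"wz":0},{"gripper":0,"dx":0,"dy":0,"dz":0.5,"wx":0,"wy":0,"wz":0},{"gripper":0,"dx":0,"dy":0,"dz":0.5,"wx":0,"wy":0,"wz":0},{"gripper":0,"dx":0,"dy":0,"dz":0.5,"wx":0,"wy":0,"wz":0},{"gripper":0,"dx":0,"dy":0,"dz":0.5,"wx":0,"wy":0,"wz":0}]'
python3 - <<'E'
from h import *
go([.4875,-.190,.1263],.015)
E
```

```text
time_s: 6.8
tool_pos: [0.4891, -0.1913, 0.1265]
tcp_rot: [0.702, 0.712, 0.0, 0.0]
ft_force: [0.2, 0.5, -1.4]
gripper_width: 0.0107
finger_force: 60.7
time_s: 7.22
tool_pos: [0.4891, -0.1914, 0.1264]
tcp_rot: [0.702, 0.712, 0.0, 0.0]
ft_force: [-2.1, 0.1, 5.9]
gripper_width: 0.0108
finger_force: 61.4
tcp [ 0.4891 -0.1914  0.1264] yaw_y 0.015 q6 0.93 -> d [ 1.4 -1.6  0.1] w [ 0.001  0.001 -0.   ]
```

Contact: the force rises to 6 N at exactly the expected height. Hold about 0.8 s more.

```bash
for i in 1 2; do python3 -m jog '[{"gripper":0,"dx":0,"dy":0,"dz":0.3,"wx":0,"wy":0,"wz":0},{"gripper":0,"dx":0,"dy":0,"dz":0.3,"wx":0,"wy":0,"wz":0},{"gripper":0,"dx":0,"dy":0,"dz":0.3,"wx":0,"wy":0,"wz":0},{"gripper":0,"dx":0,"dy":0,"dz":0.3,"wx":0,"wy":0,"wz":0},{"gripper":0,"dx":0,"dy":0,"dz":0.3,"wx":0,"wy":0,"wz":0}]'; done
python3 - <<'E'
from h import *
go([.4875,-.190,.1263],.015)
snap('wrist','w5'); crop('w5','w5c',200,100,440,280,3.3); snap('side','s5')
crop('s5','s5c',300,230,390,320,6)
a=cv2.imread('pics/w5c.png')[:540,:]; b=cv2.imread('pics/s5c.png')[:540,:]
a=cv2.resize(a,(400,273)); b=cv2.resize(b,(400,400)); c=np.zeros((400,800,3),np.uint8); c[:273,:400]=a; c[:,400:]=b; cv2.imwrite('pics/c5.png',c)
E
```

```text
time_s: 7.63
tool_pos: [0.4892, -0.1914, 0.1264]
tcp_rot: [0.702, 0.712, 0.0, 0.001]
ft_force: [-2.2, 1.1, 7.5]
gripper_width: 0.0112
finger_force: 62.0
time_s: 8.05
tool_pos: [0.4892, -0.1914, 0.1264]
tcp_rot: [0.702, 0.712, 0.0, 0.001]
ft_force: [-3.3, 1.9, 9.6]
gripper_width: 0.0108
finger_force: 62.4
tcp [ 0.4892 -0.1914  0.1264] yaw_y 0.015 q6 0.93 -> d [ 1.4 -1.7  0.1] w [0.001 0.001 0.   ]
```

View pics/c5.png

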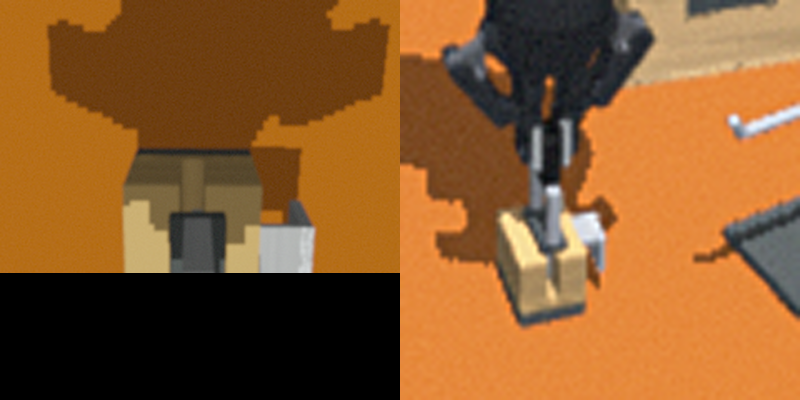

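The gauge is seated: shoulder on the wood, holder upright. Lift out and travel to the long holder.

```bash
python3 -m jog '[{"gripper":0,"dx":0,"dy":0,"dz":-12,"wx":0,"wy":0,"wz":0},{"gripper":0,"dx":0,"dy":0,"dz":-30,"wx":0,"wy":0,"wz":0},{"gripper":0,"dx":0,"dy":0,"dz":-60,"wx":0,"wy":0,"wz":0},{"gripper":0,"dx":0,"dy":0,"dz":-95,"wx":0,"wy":0,"wz":0},{"gripper":0,"dx":20,"dy":0,"dz":-95,"wx":0,"wy":0,"wz":0}]' && python3 -m jog '[{"gripper":0,"dx":40,"dy":0,"dz":0,"wx":0,"wy":0,"wz":0},{"gripper":0,"dx":80,"dy":2,"dz":0,"wx":0,"wy":0,"wz":0},{"gripper":0,"dx":120,"dy":3,"dz":0,"wx":0,"wy":0,"wz":0},{"gripper":0,"dx":160,"dy":3,"dz":0,"wx":0,"wy":0,"wz":0},{"gripper":0,"dx":200,"dy":4,"dz":0,"wx":0,"wy":0,"wz":0}]' && python3 -m jog '[{"gripper":0,"dx":40,"dy":0,"dz":0,"wx":0,"wy":0,"wz":0.05},{"gripper":0,"dx":80,"dy":2,"dz":0,"wx":0,"wy":0,"wz":0.1},{"gripper":0,"dx":120,"dy":3,"dz":0,"wx":0,"wy":0,"wz":0.15},{"gripper":0,"dx":160,"dy":3,"dz":0,"wx":0,"wy":0,"wz":0.21},{"gripper":0,"dx":168,"dy":3,"dz":10,"wx":0,"wy":0,"wz":0.21}]'  && python3 -m jog '[{"gripper":0,"dx":0,"dy":0,"dz":10,"wx":0,"wy":0,"wz":0},{"gripper":0,"dx":0,"dy":0,"dz":10,"wx":0,"wy":0,"wz":0}]'
python3 - <<'E'
from h import *
go([.4903,.197,.20],-.197)
snap('wrist','w6'); crop('w6','w6c',190,130,430,310,3.3)
E
```

```text
time_s: 8.57
tool_pos: [0.4906, -0.1745, 0.2272]
tcp_rot: [0.703, 0.712, 0.0, 0.005]
ft_force: [1.9, -0.9, 0.5]
gripper_width: 0.0108
finger_force: 60.7
time_s: 8.98
tool_pos: [0.4892, 0.0306, 0.2206]
tcp_rot: [0.702, 0.712, 0.0, 0.0]
ft_force: [1.2, -0.3, -1.5]
gripper_width: 0.0111
finger_force: 60.6
time_s: 9.4
tool_pos: [0.49, 0.202, 0.2121]
tcp_rot: [0.773, 0.635, 0.002, 0.0]
ft_force: [0.4, 0.2, -2.3]
gripper_width: 0.0111
finger_force: 60.7
time_s: 9.57
tool_pos: [0.489, 0.197, 0.1979]
tcp_rot: [0.772, 0.636, -0.001, -0.001]
ft_force: [-0.8, -0.0, -2.1]
gripper_width: 0.0108
finger_force: 60.5
tcp [0.489  0.197  0.1979] yaw_y -0.193 q6 1.9 -> d [ 0.3  1.3 -2.1] w [-0.003  0.001  0.004]
```

View pics/w6c.png

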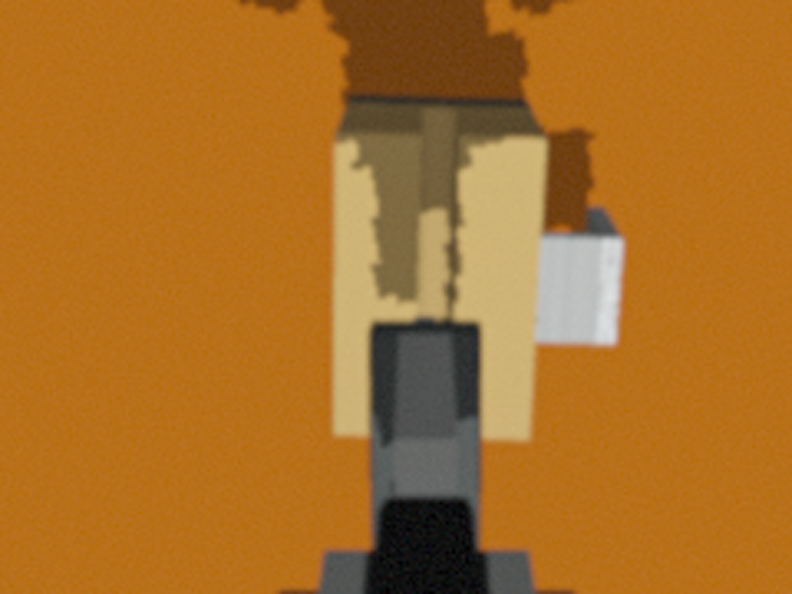

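```bash
python3 - <<'E'
from h import *
f=lambda x,y:cc(x,y,190,130,3.3)
P=[atz('w6',*f(*c),.055)[:2] for c in[(333,137),(547,134),(532,440),(333,437)]]
P=np.array(P);print(P.round(4), P.mean(0))
far=(P[0]+P[1])/2;near=(P[2]+P[3])/2
d=far-near
print(far,near,np.linalg.norm(d),'xyaw',np.arctan2(*d[::-1])-np.pi/2, [np.arctan2(*(P[a]-P[b])[::-1])-k for a,b,k in((0,3,np.pi/2),(1,2,np.pi/2),(1,0,0),(2,3,0))])
# same for middle as bias check
g=lambda x,y:cc(x,y,200,130,3.3)
Q=np.array([atz('w4',*g(*c),.055)[:2] for c in[(293,187),(499,187),(493,422),(297,422)]]);print(Q.mean(0))
go([*P.mean(0),.158],-.21)
E
```

```text
[[0.4762 0.2361]
 [0.5199 0.2283]
 [0.5054 0.1611]
 [0.4618 0.1703]] [0.49082112 0.19893746]
[0.49804687 0.23220004] [0.48359537 0.16567487] 0.06807674900551079 xyaw -0.2139099784133378 [np.float64(-0.2158977769718029), np.float64(-0.21195997765372643), np.float64(-0.17822173642870864), np.float64(-0.20772034808825526)]
[ 0.48698731 -0.19056018]
tcp [0.4893 0.1962 0.1988] yaw_y -0.194 q6 1.9 -> d [ 3.   1.1 40.8] w [-0.002  0.001  0.016]
```

```bash
python3 -m jog '[{"gripper":0,"dx":3,"dy":0.8,"dz":10,"wx":0,"wy":0,"wz":0.016},{"gripper":0,"dx":3,"dy":0.8,"dz":20,"wx":0,"wy":0,"wz":0.016},{"gripper":0,"dx":3,"dy":0.8,"dz":32,"wx":0,"wy":0,"wz":0.016},{"gripper":0,"dx":3,"dy":0.8,"dz":32,"wx":0,"wy":0,"wz":0.016},{"gripper":0,"dx":3,"dy":0.8,"dz":32,"wx":0,"wy":0,"wz":0.016}]' 
python3 - <<'E'
from h import *
go([.4908,.1989,.158],-.21)
snap('wrist','w7'); crop('w7','w7c',190,90,430,270,3.3)
E
```

```text
time_s: 10.03
tool_pos: [0.4908, 0.1991, 0.167]
tcp_rot: [0.778, 0.628, -0.001, -0.0]
ft_force: [-0.6, 0.7, -1.6]
gripper_width: 0.0109
finger_force: 60.5
tcp [0.4908 0.1991 0.167 ] yaw_y -0.212 q6 1.92 -> d [-0.2  0.   9. ] w [-0.002  0.001 -0.002]
```

View pics/w7c.png

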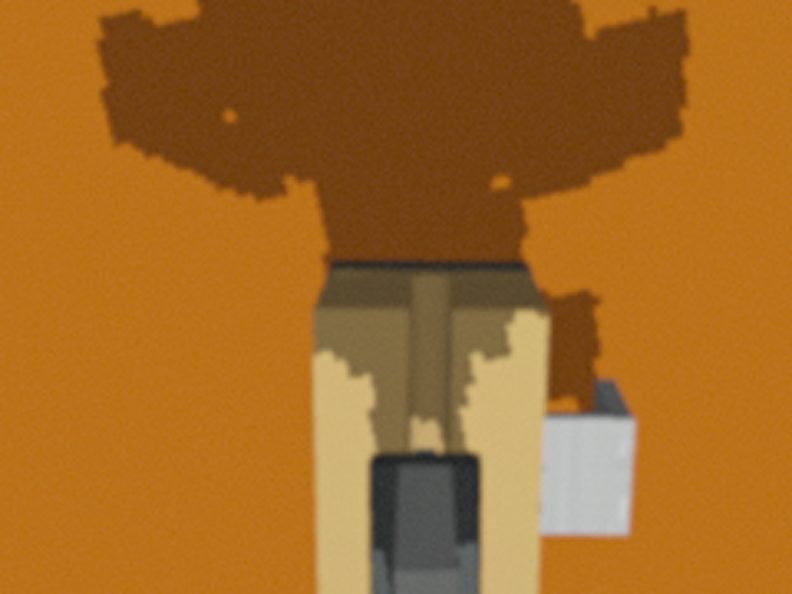

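Slot midline ~429 vs shoulder ~425.5: +0.6 mm. Descend.

```bash
python3 -m jog '[{"gripper":0,"dx":0,"dy":0.6,"dz":5,"wx":0,"wy":0,"wz":0},{"gripper":0,"dx":0,"dy":0.6,"dz":12,"wx":0,"wy":0,"wz":0},{"gripper":0,"dx":0,"dy":0.6,"dz":18,"wx":0,"wy":0,"wz":0},{"gripper":0,"dx":0,"dy":0.6,"dz":24,"wx":0,"wy":0,"wz":0},{"gripper":0,"dx":0,"dy":0.6,"dz":28,"wx":0,"wy":0,"wz":0}]'; python3 -m jog '[{"gripper":0,"dx":0,"dy":0,"dz":4,"wx":0,"wy":0,"wz":0},{"gripper":0,"dx":0,"dy":0,"dz":7,"wx":0,"wy":0,"wz":0},{"gripper":0,"dx":0,"dy":0,"dz":9.5,"wx":0,"wy":0,"wz":0},{"gripper":0,"dx":0,"dy":0,"dz":11,"wx":0,"wy":0,"wz":0},{"gripper":0,"dx":0,"dy":0,"dz":12,"wx":0,"wy":0,"wz":0}]'; python3 -m jog '[{"gripper":0,"dx":0,"dy":0,"dz":0.5,"wx":0,"wy":0,"wz":0},{"gripper":0,"dx":0,"dy":0,"dz":0.5,"wx":0,"wy":0,"wz":0},{"gripper":0,"dx":0,"dy":0,"dz":0.5,"wx":0,"wy":0,"wz":0},{"gripper":0,"dx":0,"dy":0,"dz":0.5,"wx":0,"wy":0,"wz":0},{"gripper":0,"dx":0,"dy":0,"dz":0.5,"wx":0,"wy":0,"wz":0}]'
python3 - <<'E'
from h import *
go([.4908,.1989,.1263],-.21)
E
```

```text
time_s: 10.5
tool_pos: [0.4916, 0.1995, 0.139]
tcp_rot: [0.778, 0.629, -0.0, -0.0]
ft_force: [0.1, 0.7, -1.6]
gripper_width: 0.0107
finger_force: 60.6
time_s: 10.92
tool_pos: [0.492, 0.1995, 0.128]
tcp_rot: [0.778, 0.629, -0.0, 0.0]
ft_force: [-0.1, 0.5, -1.7]
gripper_width: 0.011
finger_force: 60.6
time_s: 11.33
tool_pos: [0.4921, 0.1996, 0.1278]
tcp_rot: [0.778, 0.629, 0.0, 0.0]
ft_force: [0.2, 0.7, -1.4]
gripper_width: 0.0106
finger_force: 60.6
tcp [0.4921 0.1996 0.1278] yaw_y -0.211 q6 1.92 -> d [-0.9 -1.1  1.5] w [ 0.     0.    -0.001]
```

```bash
python3 -m jog '[{"gripper":0,"dx":0,"dy":0,"dz":0.8,"wx":0,"wy":0,"wz":0},{"gripper":0,"dx":0,"dy":0,"dz":1.3,"wx":0,"wy":0,"wz":0},{"gripper":0,"dx":0,"dy":0,"dz":1.3,"wx":0,"wy":0,"wz":0},{"gripper":0,"dx":0,"dy":0,"dz":1.3,"wx":0,"wy":0,"wz":0},{"gripper":0,"dx":0,"dy":0,"dz":1.3,"wx":0,"wy":0,"wz":0}]'; for i in 1 2; do python3 -m jog '[{"gripper":0,"dx":0,"dy":0,"dz":0.3,"wx":0,"wy":0,"wz":0},{"gripper":0,"dx":0,"dy":0,"dz":0.3,"wx":0,"wy":0,"wz":0},{"gripper":0,"dx":0,"dy":0,"dz":0.3,"wx":0,"wy":0,"wz":0},{"gripper":0,"dx":0,"dy":0,"dz":0.3,"wx":0,"wy":0,"wz":0},{"gripper":0,"dx":0,"dy":0,"dz":0.3,"wx":0,"wy":0,"wz":0}]'; done
```

```text
time_s: 11.75
tool_pos: [0.4921, 0.1996, 0.1265]
tcp_rot: [0.778, 0.629, 0.0, 0.0]
ft_force: [-0.3, 0.1, 0.5]
gripper_width: 0.0112
finger_force: 60.9
time_s: 12.17
tool_pos: [0.4922, 0.1996, 0.1265]
tcp_rot: [0.778, 0.629, 0.0, 0.0]
ft_force: [-2.1, 0.2, 6.8]
gripper_width: 0.0111
finger_force: 61.5
time_s: 12.58
tool_pos: [0.4923, 0.1996, 0.1264]
tcp_rot: [0.778, 0.629, 0.0, 0.0]
ft_force: [-2.5, -0.4, 7.5]
gripper_width: 0.0108
finger_force: 62.0
```

Long check held ~0.9 s with the shoulder in contact. Take the gauge back to the stand.

```bash
python3 -m jog '[{"gripper":0,"dx":0,"dy":0,"dz":-12,"wx":0,"wy":0,"wz":0},{"gripper":0,"dx":0,"dy":0,"dz":-30,"wx":0,"wy":0,"wz":0},{"gripper":0,"dx":0,"dy":0,"dz":-60,"wx":0,"wy":0,"wz":0},{"gripper":0,"dx":0,"dy":0,"dz":-90,"wx":0,"wy":0,"wz":0},{"gripper":0,"dx":-15,"dy":5,"dz":-90,"wx":0,"wy":0,"wz":0}]' && python3 -m jog '[{"gripper":0,"dx":-36,"dy":12,"dz":0,"wx":0,"wy":0,"wz":0},{"gripper":0,"dx":-72,"dy":24,"dz":0,"wx":0,"wy":0,"wz":0},{"gripper":0,"dx":-108,"dy":36,"dz":0,"wx":0,"wy":0,"wz":0},{"gripper":0,"dx":-144,"dy":48,"dz":0,"wx":0,"wy":0,"wz":0},{"gripper":0,"dx":-180,"dy":60,"dz":0,"wx":0,"wy":0,"wz":0}]' && python3 -m jog '[{"gripper":0,"dx":-36,"dy":12,"dz":0,"wx":0,"wy":0,"wz":-0.05},{"gripper":0,"dx":-72,"dy":24,"dz":0,"wx":0,"wy":0,"wz":-0.15},{"gripper":0,"dx":-108,"dy":36,"dz":0,"wx":0,"wy":0,"wz":-0.25},{"gripper":0,"dx":-144,"dy":48,"dz":0,"wx":0,"wy":0,"wz":-0.35},{"gripper":0,"dx":-180,"dy":60,"dz":0,"wx":0,"wy":0,"wz":-0.445}]' && python3 -m jog '[{"gripper":0,"dx":0,"dy":0,"dz":0,"wx":0,"wy":0,"wz":0},{"gripper":0,"dx":0,"dy":0,"dz":0,"wx":0,"wy":0,"wz":0}]'
python3 - <<'E'
from h import *
go([.5417,-.2491,.2025],.234)
E
```

```text
time_s: 13.0
tool_pos: [0.4956, 0.1855, 0.2223]
tcp_rot: [0.777, 0.629, 0.003, 0.002]
ft_force: [1.4, -0.5, -1.3]
gripper_width: 0.011
finger_force: 60.7
time_s: 13.42
tool_pos: [0.5145, -0.0064, 0.2162]
tcp_rot: [0.778, 0.629, 0.0, 0.0]
ft_force: [0.6, -0.6, -0.8]
gripper_width: 0.0113
finger_force: 60.6
time_s: 13.83
tool_pos: [0.5354, -0.1953, 0.2161]
tcp_rot: [0.618, 0.786, 0.0, -0.0]
ft_force: [0.7, 1.1, -0.8]
gripper_width: 0.0113
finger_force: 60.6
time_s: 14.0
tool_pos: [0.5353, -0.1951, 0.2155]
tcp_rot: [0.621, 0.784, -0.0, -0.001]
ft_force: [0.0, 0.7, -2.2]
gripper_width: 0.0108
finger_force: 60.6
tcp [ 0.5353 -0.1951  0.2155] yaw_y 0.231 q6 0.76 -> d [-54.   -6.1  12.9] w [-0.001 -0.001 -0.003]
```

```bash
python3 -m jog '[{"gripper":0,"dx":-20,"dy":-6,"dz":5,"wx":0,"wy":0,"wz":0},{"gripper":0,"dx":-40,"dy":-6,"dz":13,"wx":0,"wy":0,"wz":0},{"gripper":0,"dx":-54,"dy":-6,"dz":13,"wx":0,"wy":0,"wz":0},{"gripper":0,"dx":-54,"dy":-6,"dz":13,"wx":0,"wy":0,"wz":0},{"gripper":0,"dx":-54,"dy":-6,"dz":13,"wx":0,"wy":0,"wz":0}]'
python3 - <<'E'
from h import *
go([.5417,-.2491,.2018],.234);go([.6301,-.2285,.2018],.234)
snap('wrist','w8'); d=cv2.absdiff(cv2.imread('pics/w8.png'),cv2.imread('pics/w3.png')).max(2)
# rod/tip compare with w3 around stand hook
a=cv2.cvtColor(cv2.imread('pics/w3.png')[240:310,400:630],6).astype(np.float32);b=cv2.cvtColor(cv2.imread('pics/w8.png')[240:310,400:630],6).astype(np.float32)
print('stand image shift',cv2.phaseCorrelate(a,b))
a=cv2.cvtColor(cv2.imread('pics/w3.png')[225:300,295:345],6).astype(np.float32);b=cv2.cvtColor(cv2.imread('pics/w8.png')[225:300,295:345],6).astype(np.float32)
print('gauge image shift',cv2.phaseCorrelate(a,b))
E
```

```text
time_s: 14.42
tool_pos: [0.5424, -0.2464, 0.2028]
tcp_rot: [0.62, 0.785, 0.0, -0.0]
ft_force: [0.1, 1.0, -1.3]
gripper_width: 0.0109
finger_force: 60.6
tcp [ 0.5424 -0.2464  0.2028] yaw_y 0.233 q6 0.69 -> d [-2.4 -1.3  1. ] w [-0.    -0.001 -0.001]
tcp [ 0.5424 -0.2464  0.2028] yaw_y 0.233 q6 0.69 -> d [-2.8 89.5  1. ] w [-0.    -0.001 -0.001]
stand image shift ((-1.886172685718222, -0.2184776905221284), 0.20851525995466444)
gauge image shift ((-0.04518361334125842, 0.4150716988349714), 0.947861051940918)
```

The gauge hasn't slipped in the grip. Correct by -2.5 mm, slide on, and lower.

```bash
python3 -m jog '[{"gripper":0,"dx":-2.5,"dy":0,"dz":1,"wx":0,"wy":0,"wz":0},{"gripper":0,"dx":-2.5,"dy":0,"dz":1,"wx":0,"wy":0,"wz":0},{"gripper":0,"dx":-2.5,"dy":15,"dz":1,"wx":0,"wy":0,"wz":0},{"gripper":0,"dx":-2.5,"dy":30,"dz":1,"wx":0,"wy":0,"wz":0},{"gripper":0,"dx":-2.5,"dy":45,"dz":1,"wx":0,"wy":0,"wz":0}]' && python3 -m jog '[{"gripper":0,"dx":0,"dy":15,"dz":0,"wx":0,"wy":0,"wz":0},{"gripper":0,"dx":0,"dy":30,"dz":0,"wx":0,"wy":0,"wz":0},{"gripper":0,"dx":0,"dy":44,"dz":0,"wx":0,"wy":0,"wz":0},{"gripper":0,"dx":0,"dy":44,"dz":0,"wx":0,"wy":0,"wz":0},{"gripper":0,"dx":0,"dy":44,"dz":0,"wx":0,"wy":0,"wz":0}]' 
python3 - <<'E'
from h import *
go([.6301,-.2285,.1833],.234)
E
```

```text
time_s: 14.88
tool_pos: [0.5873, -0.2385, 0.2022]
tcp_rot: [0.62, 0.785, 0.0, 0.0]
ft_force: [0.1, -0.8, -2.8]
gripper_width: 0.0109
finger_force: 60.6
time_s: 15.3
tool_pos: [0.6297, -0.2283, 0.2016]
tcp_rot: [0.619, 0.785, -0.0, -0.0]
ft_force: [-0.6, 0.1, -1.6]
gripper_width: 0.0112
finger_force: 60.6
tcp [ 0.6297 -0.2283  0.2016] yaw_y 0.235 q6 0.79 -> d [-0.3  0.3 18.3] w [-0.    -0.     0.001]
```

```bash
python3 -m jog '[{"gripper":0,"dx":0,"dy":0,"dz":8,"wx":0,"wy":0,"wz":0},{"gripper":0,"dx":0,"dy":0,"dz":14,"wx":0,"wy":0,"wz":0},{"gripper":0,"dx":0,"dy":0,"dz":18,"wx":0,"wy":0,"wz":0},{"gripper":0,"dx":0,"dy":0,"dz":18.5,"wx":0,"wy":0,"wz":0},{"gripper":0,"dx":0,"dy":0,"dz":18.5,"wx":0,"wy":0,"wz":0}]' && python3 -m jog '[{"gripper":0.3,"dx":0,"dy":0,"dz":0,"wx":0,"wy":0,"wz":0},{"gripper":0.6,"dx":0,"dy":0,"dz":0,"wx":0,"wy":0,"wz":0},{"gripper":1,"dx":0,"dy":0,"dz":0,"wx":0,"wy":0,"wz":0},{"gripper":1,"dx":0,"dy":0,"dz":0,"wx":0,"wy":0,"wz":0},{"gripper":1,"dx":0,"dy":0,"dz":0,"wx":0,"wy":0,"wz":0}]' && python3 -m jog '[{"gripper":1,"dx":0,"dy":0,"dz":0,"wx":0,"wy":0,"wz":0},{"gripper":1,"dx":0,"dy":0,"dz":-15,"wx":0,"wy":0,"wz":0},{"gripper":1,"dx":0,"dy":0,"dz":-40,"wx":0,"wy":0,"wz":0},{"gripper":1,"dx":0,"dy":0,"dz":-80,"wx":0,"wy":0,"wz":0},{"gripper":1,"dx":0,"dy":0,"dz":-120,"wx":0,"wy":0,"wz":0}]' && python3 -m jog '[{"gripper":1,"dx":0,"dy":-15,"dz":0,"wx":0,"wy":0,"wz":0},{"gripper":1,"dx":0,"dy":-15,"dz":0,"wx":0,"wy":0,"wz":0}]'
python3 - <<'E'
from h import *
go([.4875,-.190,.30],.015-np.pi/2)
snap('wrist','w9'); snap('side','s9')
a=cv2.imread('pics/w9.png')[40:290,130:450]; b=cv2.imread('pics/s9.png')[170:310,280:460]
cv2.imwrite('pics/c9.png',np.hstack([cv2.resize(a,(400,312)),cv2.resize(b,(400,312),interpolation=cv2.INTER_CUBIC)]))
E
```

```text
time_s: 15.72
tool_pos: [0.6289, -0.2291, 0.1833]
tcp_rot: [0.62, 0.785, -0.0, -0.0]
ft_force: [-1.6, 0.2, 2.1]
gripper_width: 0.0105
finger_force: 61.3
time_s: 16.13
tool_pos: [0.6295, -0.2291, 0.1832]
tcp_rot: [0.62, 0.785, -0.0, 0.0]
ft_force: [-0.1, 0.6, -0.4]
gripper_width: 0.0706
finger_force: 0.0
time_s: 16.55
tool_pos: [0.6288, -0.2285, 0.3035]
tcp_rot: [0.62, 0.785, -0.0, -0.001]
ft_force: [0.9, -0.8, 1.3]
gripper_width: 0.0854
finger_force: 0.0
time_s: 16.72
tool_pos: [0.6155, -0.2338, 0.3077]
tcp_rot: [0.62, 0.785, 0.0, 0.003]
ft_force: [0.6, -0.2, -0.6]
gripper_width: 0.0853
finger_force: 0.0
tcp [ 0.6155 -0.2338  0.3077] yaw_y 0.234 q6 0.78 -> d [  72.2 -114.4    6.9] w [ 0.     0.007 -1.352]
```

View pics/c9.png

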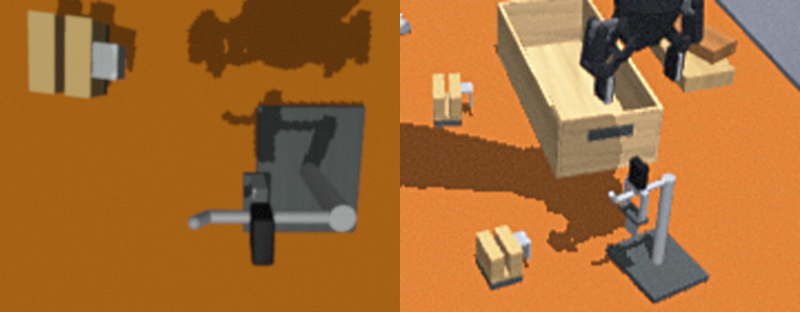

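Gauge is back on the hook (rod passes through its window, tip on the left). I've used my 14 views, so from now on I'll measure with image code. Next: turn the jaws across the middle holder's ends and go above it.

```bash
python3 -m jog '[{"gripper":1,"dx":15,"dy":-25,"dz":0,"wx":0,"wy":0,"wz":-0.1},{"gripper":1,"dx":30,"dy":-50,"dz":0,"wx":0,"wy":0,"wz":-0.22},{"gripper":1,"dx":50,"dy":-80,"dz":0,"wx":0,"wy":0,"wz":-0.34},{"gripper":1,"dx":72,"dy":-114,"dz":0,"wx":0,"wy":0,"wz":-0.46},{"gripper":1,"dx":72,"dy":-114,"dz":0,"wx":0,"wy":0,"wz":-0.58}]' && python3 -m jog '[{"gripper":1,"dx":0,"dy":0,"dz":0,"wx":0,"wy":0,"wz":-0.12},{"gripper":1,"dx":0,"dy":0,"dz":0,"wx":0,"wy":0,"wz":-0.24},{"gripper":1,"dx":0,"dy":0,"dz":0,"wx":0,"wy":0,"wz":-0.36},{"gripper":1,"dx":0,"dy":0,"dz":0,"wx":0,"wy":0,"wz":-0.48},{"gripper":1,"dx":0,"dy":0,"dz":0,"wx":0,"wy":0,"wz":-0.6}]' && python3 -m jog '[{"gripper":1,"dx":0,"dy":0,"dz":0,"wx":0,"wy":0,"wz":-0.12},{"gripper":1,"dx":0,"dy":0,"dz":0,"wx":0,"wy":0,"wz":-0.17},{"gripper":1,"dx":0,"dy":0,"dz":0,"wx":0,"wy":0,"wz":-0.17},{"gripper":1,"dx":0,"dy":0,"dz":0,"wx":0,"wy":0,"wz":-0.17}]'
cat >> h.py <<'E'
def wood(fn, near, z=.055, rad=90):
    """light-wood blob near projected point: returns minAreaRect corners on plane z"""
    P=ld(fn)['P']; hsv=cv2.cvtColor(P,cv2.COLOR_RGB2HSV)
    m=((hsv[...,0]>12)&(hsv[...,0]<30)&(hsv[...,1]<150)&(hsv[...,2]>150)).astype(np.uint8)
    u,v=proj(fn,[*near,z]); w=np.zeros_like(m); cv2.circle(w,(int(u),int(v)),rad,1,-1); m&=w
    n,l,st,c=cv2.connectedComponentsWithStats(m)
    keep=[i for i in range(1,n) if st[i,4]>150]; print('blob',[(st[i].tolist(),c[i].round(1).tolist()) for i in keep])
    pts=np.argwhere(np.isin(l,keep))[:,::-1]
    q=np.array([atz(fn,*p,z)[:2] for p in pts])*1000
    r=cv2.minAreaRect(q.astype(np.float32)); return r, cv2.boxPoints(r)
E
python3 - <<'E'
from h import *
go([.4875,-.190,.30],.015-np.pi/2)
snap('wrist','w10'); snap('wrist','w10')
print(proj('w10',[.4875,-.19,.055]))
P=ld('w10')['P'];u,v=proj('w10',[.4875,-.19,.055]).astype(int)
hsv=cv2.cvtColor(P,cv2.COLOR_RGB2HSV)
for dx in range(-60,61,12): print([hsv[np.clip(v+dy,0,479),u+dx].tolist() for dy in(-50,-30,-15,15,30,50)])
print(wood('w10',(.4875,-.19)))
E
```

```text
time_s: 17.23
tool_pos: [0.4812, -0.1847, 0.3004]
tcp_rot: [0.366, 0.93, 0.001, -0.004]
ft_force: [0.4, -0.3, 0.1]
gripper_width: 0.0853
finger_force: 0.0
time_s: 17.65
tool_pos: [0.4869, -0.1882, 0.301]
tcp_rot: [0.075, 0.997, 0.001, -0.001]
ft_force: [-0.8, -0.4, 0.5]
gripper_width: 0.0856
finger_force: 0.0
time_s: 17.98
tool_pos: [0.4871, -0.1884, 0.3016]
tcp_rot: [-0.006, 1.0, 0.001, -0.001]
ft_force: [-0.0, 0.0, -0.1]
gripper_width: 0.0854
finger_force: 0.0
tcp [ 0.4871 -0.1884  0.3016] yaw_y 1.582 q6 -0.63 -> d [-0.4 -1.6  1.6] w [ 0.002 -0.002 -0.004]
[316.73447328 191.03843817]
[[16, 222, 171], [16, 216, 172], [16, 228, 170], [17, 228, 172], [16, 218, 171], [16, 227, 170]]
[[17, 243, 170], [17, 255, 170], [16, 222, 172], [16, 230, 171], [16, 222, 172], [16, 224, 172]]
[[17, 230, 171], [16, 227, 171], [16, 230, 171], [16, 228, 171], [16, 225, 171], [16, 219, 171]]
[[16, 224, 170], [16, 216, 172], [16, 221, 171], [15, 218, 173], [16, 223, 173], [16, 227, 172]]
[[16, 225, 172], [16, 222, 172], [16, 219, 171], [16, 222, 171], [16, 224, 171], [16, 225, 172]]
[[17, 236, 171], [21, 
[... 197 characters left out ...]
91], [20, 132, 89], [60, 5, 95], [15, 212, 173], [17, 241, 169]]
[[16, 219, 169], [20, 112, 192], [20, 129, 130], [14, 167, 157], [17, 233, 171], [17, 252, 170]]
[[16, 224, 172], [19, 134, 165], [21, 122, 170], [16, 220, 173], [16, 216, 172], [16, 225, 171]]
[[16, 220, 173], [16, 225, 171], [15, 211, 156], [16, 222, 172], [16, 224, 173], [16, 216, 172]]
blob [([306, 148, 59, 27, 1212], [335.4, 160.8]), ([309, 176, 58, 25, 845], [334.4, 186.2])]
(((471.8829650878906, -171.22610473632812), (46.32919692993164, 54.1984748840332), 6.634136199951172), array([[ 445.74274, -146.9845 ],
       [ 452.0042 , -200.82007],
       [ 498.0232 , -195.46771],
       [ 491.76172, -141.63214]], dtype=float32))
```

The middle holder was knocked: it now stands at about (0.472,-0.171), yaw ~0.116. Move over it and measure again with a stricter threshold.

```bash
python3 - <<'E'
from h import *
go([.4728,-.1713,.25],.116-np.pi/2)
E
python3 -m jog '[{"gripper":1,"dx":10,"dy":10,"dz":20,"wx":0,"wy":0,"wz":-0.1},{"gripper":1,"dx":14,"dy":17,"dz":50,"wx":0,"wy":0,"wz":-0.105},{"gripper":1,"dx":14,"dy":17,"dz":50,"wx":0,"wy":0,"wz":-0.105},{"gripper":1,"dx":14,"dy":17,"dz":50,"wx":0,"wy":0,"wz":-0.105}]'
python3 - <<'E'
from h import *
snap('wrist','w11')
print(wood('w11',(.4728,-.1713),rad=80))
P=ld('w11')['P'];hsv=cv2.cvtColor(P,cv2.COLOR_RGB2HSV)
for y in(-.19,-.171,-.152):
    print(y)
    for x in np.arange(.435,.535,.0035):
        u,v=proj('w11',[x,y+ (0.4728-x)*-.116*1,.055]).round().astype(int); print((round(x*1000),*hsv[v,u].tolist()),end=' ')
    print()
go([.4728,-.1713,.25],.116-np.pi/2)
E
```

```text
tcp [ 0.4872 -0.1886  0.3023] yaw_y 1.582 q6 -0.63 -> d [14.1 17.4 52.3] w [ 0.001 -0.001 -0.105]
time_s: 18.42
tool_pos: [0.4723, -0.1714, 0.2521]
tcp_rot: [-0.058, 0.998, 0.001, -0.001]
ft_force: [-0.3, -0.2, 0.9]
gripper_width: 0.0851
finger_force: 0.0
blob [([286, 176, 66, 22, 1442], [318.4, 186.5]), ([287, 207, 34, 22, 659], [302.4, 216.9])]
(((471.3471374511719, -171.2309112548828), (44.968231201171875, 54.347415924072266), 6.677071571350098), array([[ 445.85596, -146.85582],
       [ 452.1751 , -200.83461],
       [ 496.83832, -195.606  ],
       [ 490.51917, -141.62721]], dtype=float32))
-0.19
(435, 17, 234, 173) (438, 16, 220, 174) (442, 15, 204, 154) (446, 18, 122, 90) (449, 20, 131, 80) (452, 21, 112, 194) (456, 20, 116, 192) (460, 21, 113, 191) (463, 21, 113, 192) (466, 20, 114, 193) (470, 19, 125, 131) (474, 20, 132, 85) (477, 20, 119, 172) (481, 21, 116, 192) (484, 21, 114, 192) (488, 20, 114, 192) (491, 20, 116, 191) (495, 19, 119, 189) (498, 16, 227, 173) (502, 16, 224, 172) (505, 17, 234, 171) (509, 16, 228, 172) (512, 16, 222, 172) (516, 16, 226, 173) (519, 16, 217,
[... 640 characters left out ...]
 (533, 16, 223, 173) 
-0.152
(435, 16, 221, 172) (438, 13, 174, 116) (442, 18, 119, 90) (446, 18, 122, 88) (449, 20, 112, 192) (452, 20, 115, 191) (456, 21, 112, 192) (460, 20, 115, 193) (463, 20, 112, 194) (466, 20, 136, 92) (470, 19, 116, 90) (474, 20, 127, 116) (477, 21, 125, 116) (481, 20, 124, 119) (484, 20, 122, 117) (488, 20, 124, 117) (491, 16, 163, 108) (495, 15, 207, 165) (498, 17, 236, 173) (502, 16, 230, 173) (505, 16, 225, 172) (509, 16, 226, 173) (512, 15, 211, 173) (516, 16, 222, 172) (519, 16, 227, 173) (523, 16, 217, 173) (526, 17, 239, 172) (530, 16, 217, 173) (533, 17, 231, 172) 
tcp [ 0.4733 -0.1722  0.2541] yaw_y 1.688 q6 -0.73 -> d [0.4 1.  4.1] w [-0.     0.     0.001]
```

Clean measurement: 45.0×54.3 mm block, centre (0.4713,-0.1712), yaw 0.117, hook on +x. Descend and grip.

```bash
python3 -m jog '[{"gripper":1,"dx":2,"dy":0.8,"dz":0,"wx":0,"wy":0,"wz":0},{"gripper":1,"dx":2,"dy":0.8,"dz":30,"wx":0,"wy":0,"wz":0},{"gripper":1,"dx":2,"dy":0.8,"dz":65,"wx":0,"wy":0,"wz":0},{"gripper":1,"dx":2,"dy":0.8,"dz":100,"wx":0,"wy":0,"wz":0},{"gripper":1,"dx":2,"dy":0.8,"dz":130,"wx":0,"wy":0,"wz":0}]'
python3 -m jog '[{"gripper":1,"dx":0,"dy":0,"dz":0,"wx":0,"wy":0,"wz":0},{"gripper":1,"dx":0,"dy":0,"dz":0,"wx":0,"wy":0,"wz":0}]'
python3 -c "
from h import *
go([.4713,-.1712,.030],.1166-np.pi/2)"
```

```text
time_s: 18.88
tool_pos: [0.472, -0.1725, 0.1234]
tcp_rot: [-0.059, 0.998, -0.001, 0.001]
ft_force: [-0.4, -0.1, -0.3]
gripper_width: 0.0856
finger_force: 0.0
time_s: 19.05
tool_pos: [0.4711, -0.1718, 0.1242]
tcp_rot: [-0.059, 0.998, 0.0, -0.0]
ft_force: [-0.9, -0.4, 1.9]
gripper_width: 0.0852
finger_force: 0.0
tcp [ 0.4711 -0.1718  0.1242] yaw_y 1.688 q6 -0.73 -> d [-0.3  0.5 94.2] w [ 0.    -0.     0.001]
```

```bash
python3 -m jog '[{"gripper":1,"dx":0,"dy":0.5,"dz":30,"wx":0,"wy":0,"wz":0},{"gripper":1,"dx":0,"dy":0.5,"dz":60,"wx":0,"wy":0,"wz":0},{"gripper":1,"dx":0,"dy":0.5,"dz":85,"wx":0,"wy":0,"wz":0},{"gripper":1,"dx":0,"dy":0.5,"dz":93,"wx":0,"wy":0,"wz":0},{"gripper":1,"dx":0,"dy":0.5,"dz":93,"wx":0,"wy":0,"wz":0}]'
for i in 1 2; do python3 -m jog '[{"gripper":0,"dx":0,"dy":0,"dz":0,"wx":0,"wy":0,"wz":0},{"gripper":0,"dx":0,"dy":0,"dz":0,"wx":0,"wy":0,"wz":0},{"gripper":0,"dx":0,"dy":0,"dz":0,"wx":0,"wy":0,"wz":0},{"gripper":0,"dx":0,"dy":0,"dz":0,"wx":0,"wy":0,"wz":0},{"gripper":0,"dx":0,"dy":0,"dz":0,"wx":0,"wy":0,"wz":0}]';done
python3 -c "
from h import *
go([.4713,-.1712,.030],.1166-np.pi/2)"
```

```text
time_s: 19.47
tool_pos: [0.4714, -0.1714, 0.0311]
tcp_rot: [-0.059, 0.998, -0.0, -0.0]
ft_force: [-0.1, 0.0, 0.3]
gripper_width: 0.0854
finger_force: 0.0
time_s: 19.88
tool_pos: [0.4726, -0.1721, 0.0331]
tcp_rot: [-0.059, 0.998, -0.001, 0.002]
ft_force: [-0.3, 0.0, 8.1]
gripper_width: 0.0529
finger_force: 63.6
time_s: 20.3
tool_pos: [0.4726, -0.1721, 0.0331]
tcp_rot: [-0.059, 0.998, -0.001, 0.002]
ft_force: [-0.6, 0.9, 8.5]
gripper_width: 0.0533
finger_force: 63.6
tcp [ 0.4726 -0.1721  0.0331] yaw_y 1.689 q6 -0.73 -> d [1.2 1.1 3.1] w [-0.003  0.003  0.002]
```

Gripped at 53 mm. Lift and carry to just before the rim.

```bash
python3 -m jog '[{"gripper":0,"dx":0,"dy":0,"dz":-15,"wx":0,"wy":0,"wz":0},{"gripper":0,"dx":0,"dy":0,"dz":-40,"wx":0,"wy":0,"wz":0},{"gripper":0,"dx":0,"dy":0,"dz":-70,"wx":0,"wy":0,"wz":0},{"gripper":0,"dx":-10,"dy":20,"dz":-105,"wx":0,"wy":0,"wz":0},{"gripper":0,"dx":-20,"dy":50,"dz":-105,"wx":0,"wy":0,"wz":0}]' && python3 -m jog '[{"gripper":0,"dx":-15,"dy":35,"dz":0,"wx":0,"wy":0,"wz":0},{"gripper":0,"dx":-30,"dy":70,"dz":0,"wx":0,"wy":0,"wz":0.05},{"gripper":0,"dx":-45,"dy":105,"dz":0,"wx":0,"wy":0,"wz":0.1},{"gripper":0,"dx":-60,"dy":140,"dz":0,"wx":0,"wy":0,"wz":0.144},{"gripper":0,"dx":-75,"dy":175,"dz":0,"wx":0,"wy":0,"wz":0.144}]' && python3 -m jog '[{"gripper":0,"dx":0,"dy":25,"dz":0,"wx":0,"wy":0,"wz":0},{"gripper":0,"dx":0,"dy":25,"dz":0,"wx":0,"wy":0,"wz":0},{"gripper":0,"dx":0,"dy":25,"dz":0,"wx":0,"wy":0,"wz":0}]'
python3 - <<'E'
from h import *
go([.54,.0908,.135],np.pi/2-.0266)
snap('wrist','w12'); print(ld('w12')['T'][:3,3].round(3))
hsv=cv2.cvtColor(ld('w12')['P'],cv2.COLOR_RGB2HSV)
for y in (.01,.16,.20):
    print(y)
    for x in np.arange(.590,.650,.002):
        u,v=proj('w12',[x,y,.1]).round().astype(int)
        if 0<=u<640 and 0<=v<480: print((round(x*1000),u,v,*hsv[v,u].tolist()),end=' ')
    print()
E
```

```text
time_s: 20.72
tool_pos: [0.4883, -0.122, 0.1435]
tcp_rot: [-0.057, 0.998, -0.003, 0.005]
ft_force: [1.7, -0.9, -1.1]
gripper_width: 0.0531
finger_force: 64.9
time_s: 21.13
tool_pos: [0.5393, 0.0655, 0.1364]
tcp_rot: [0.014, 1.0, -0.0, 0.001]
ft_force: [1.0, -0.4, -3.0]
gripper_width: 0.0531
finger_force: 64.8
time_s: 21.38
tool_pos: [0.5395, 0.0899, 0.136]
tcp_rot: [0.012, 1.0, -0.0, 0.0]
ft_force: [0.2, -0.4, -4.0]
gripper_width: 0.0528
finger_force: 65.0
tcp [0.5395 0.0899 0.136 ] yaw_y 1.548 q6 -0.05 -> d [-0.5  1.   1. ] w [-0.     0.     0.004]
[0.456 0.092 0.266]
0.01
(590, np.int64(162), np.int64(384), 39, 54, 33) (592, np.int64(163), np.int64(387), 120, 82, 25) (594, np.int64(164), np.int64(390), 109, 68, 30) (596, np.int64(164), np.int64(393), 90, 71, 25) (598, np.int64(165), np.int64(397), 120, 47, 27) (600, np.int64(165), np.int64(400), 130, 48, 32) (602, np.int64(166), np.int64(403), 111, 88, 29) (604, np.int64(166), np.int64(406), 83, 64, 32) (606, np.int64(167), np.int64(409), 60, 8, 31) (608, np.int64(168), np.int64(412), 120, 39, 33) (610, np.int64(168), np.int64(415)
[... 3307 characters left out ...]
t64(427), 120, 34, 30) (624, np.int64(531), np.int64(430), 90, 23, 22) (626, np.int64(530), np.int64(433), 138, 55, 23) (628, np.int64(530), np.int64(436), 114, 128, 20) (630, np.int64(529), np.int64(439), 60, 12, 22) (632, np.int64(529), np.int64(442), 17, 106, 87) (634, np.int64(528), np.int64(445), 16, 81, 47) (636, np.int64(528), np.int64(448), 70, 61, 25) (638, np.int64(527), np.int64(451), 124, 69, 26) (640, np.int64(527), np.int64(453), 85, 59, 26) (642, np.int64(526), np.int64(456), 99, 74, 24) (644, np.int64(525), np.int64(459), 0, 10, 25) (646, np.int64(525), np.int64(462), 90, 55, 23) (648, np.int64(524), np.int64(465), 90, 139, 11) (650, np.int64(524), np.int64(467), 154, 74, 24)
```

The fingers hide the rim here, but the earlier wrist pictures w6/w7 (camera beside the crate) should show it. I'll use those, with a top-camera cross-check.

```bash
python3 - <<'E'
from h import *
for fn in('w6','w7','top0'):
    P=ld(fn)['P']; g=P.astype(np.float32)
    for y in (.04,.09,.14,.19,.24,.29):
        s=[]
        for x in np.arange(.598,.636,.002):
            u,v=proj(fn,[x,y,.1])
            if 0<=u<639 and 0<=v<479: s.append(f"{int(cv2.getRectSubPix(g,(1,1),(float(u),float(v)))[0,0,2])}")
            else: s.append('-')
        print(fn,y,'598..634:',' '.join(s))
E
```

```text
w6 0.04 598..634: 27 23 26 27 27 82 136 137 101 57 56 59 60 59 59 58 60 60 58 60
w6 0.09 598..634: 42 44 49 52 49 51 101 135 130 89 76 74 73 72 75 75 76 74 74 76
w6 0.14 598..634: 43 45 45 48 47 47 49 118 131 126 131 133 129 127 129 130 130 132 131 131
w6 0.19 598..634: 43 47 44 49 48 48 47 58 124 126 121 127 130 133 130 134 134 130 130 130
w6 0.24 598..634: 47 43 44 48 50 46 44 45 77 125 124 125 129 128 123 126 135 132 130 129
w6 0.29 598..634: 50 47 45 43 45 50 50 49 47 102 124 122 133 131 130 129 128 127 120 127
w7 0.04 598..634: 20 24 24 24 19 23 20 16 25 24 21 24 46 56 61 60 59 57 61 57
w7 0.09 598..634: 44 42 52 52 45 53 107 135 133 72 61 62 61 61 60 62 62 64 62 63
w7 0.14 598..634: 45 48 48 47 49 47 51 122 132 130 129 127 133 132 129 132 132 132 130 127
w7 0.19 598..634: 47 47 48 49 50 48 45 59 127 127 124 133 130 135 132 130 131 134 133 131
w7 0.24 598..634: 44 46 46 48 48 50 47 45 83 126 125 124 124 128 136 134 130 132 134 135
w7 0.29 598..634: 50 47 49 46 51 51 51 50 48 107 125 123 132 130 130 128 125 127 131 132
top0 0.04 598..634: 58 57 54 55 62 85 120 151 140 134 131 131 129 126 126 126 125 124 122 120
top0 0.09 598..634: 53 53 54 55 58 71 92 130 143 136 133 132 131 128 126 126 125 125 125 124
top0 0.14 598..634: 55 56 55 56 57 57 74 98 134 135 131 128 131 133 132 129 127 125 125 127
top0 0.19 598..634: 51 53 54 55 57 58 62 74 103 131 130 127 124 124 125 126 125 125 126 128
top0 0.24 598..634: 53 55 56 56 55 53 53 58 68 94 113 127 127 126 125 123 121 119 120 122
top0 0.29 598..634: 46 52 54 55 54 53 52 53 61 75 97 108 113 110 119 126 125 122 120 121
```

Rim front edge found cleanly: wall middle x ≈ 0.6128 + 0.031·(y−0.09), crate yaw ≈ −0.031, and the top camera agrees. Now I'll check how the holder sits in the jaws.

```bash
python3 - <<'E'
from h import *
z=.055+.136-.0331
for fn,z,c in (('w12',z,(.5395,.0899)),):
    g=ld(fn)['P'].astype(np.float32)
    for y in (-.018,-.009,0,.009,.018):
        s=[]
        for x in np.arange(-.030,.046,.002):
            u,v=proj(fn,[c[0]+x,c[1]+y,z]); s.append(f"{int(cv2.getRectSubPix(g,(1,1),(float(u),float(v)))[0,0,2])}")
        print(y,'-30..44:',' '.join(s))
E
```

```text
-0.018 -30..44: 41 38 48 106 115 114 113 64 64 63 65 64 48 43 47 49 64 65 64 65 65 64 64 113 114 133 133 130 128 129 92 23 23 22 23 23 24 22
-0.009 -30..44: 44 45 49 87 114 114 114 66 61 62 64 66 52 44 43 46 63 66 66 63 67 64 64 60 114 168 166 168 169 167 174 49 20 22 28 22 23 22
0 -30..44: 46 46 47 70 115 89 65 64 64 65 64 65 56 44 46 50 59 65 67 64 66 63 66 65 63 158 168 168 169 168 173 177 70 25 22 21 22 26
0.009 -30..44: 45 43 47 55 65 63 64 65 66 64 65 65 58 44 46 47 55 62 67 67 67 65 62 65 64 87 99 102 100 129 195 64 27 21 17 22 22 26
0.018 -30..44: 41 42 47 47 66 63 66 64 65 64 63 63 61 41 45 47 55 64 64 64 62 66 63 64 65 94 129 132 127 126 126 23 23 27 24 25 26 24
```

Holder centre sits 2 mm behind the TCP, well aligned. So TCP x should be ≈0.5858: forward 46 mm, check, then lower.

```bash
python3 -m jog '[{"gripper":0,"dx":-15,"dy":0,"dz":0,"wx":0,"wy":0,"wz":0},{"gripper":0,"dx":-30,"dy":0,"dz":0,"wx":0,"wy":0,"wz":0},{"gripper":0,"dx":-46,"dy":0,"dz":0,"wx":0,"wy":0,"wz":0.007},{"gripper":0,"dx":-46,"dy":0,"dz":0,"wx":0,"wy":0,"wz":0.007},{"gripper":0,"dx":-46,"dy":0,"dz":0,"wx":0,"wy":0,"wz":0.007}]'
python3 -c "
from h import *
go([.5858,.090,.0861],np.pi/2-.030)"
```

```text
time_s: 21.85
tool_pos: [0.5857, 0.086, 0.1353]
tcp_rot: [0.017, 1.0, -0.0, -0.0]
ft_force: [0.1, 0.7, -4.0]
gripper_width: 0.0532
finger_force: 64.9
tcp [0.5857 0.086  0.1353] yaw_y 1.536 q6 -0.04 -> d [-0.   4.  49.2] w [-0.    -0.    -0.005]
```

```bash
python3 -m jog '[{"gripper":0,"dx":0,"dy":0,"dz":8,"wx":0,"wy":0,"wz":0},{"gripper":0,"dx":0,"dy":0,"dz":15,"wx":0,"wy":0,"wz":0},{"gripper":0,"dx":0,"dy":0,"dz":22,"wx":0,"wy":0,"wz":0},{"gripper":0,"dx":0,"dy":0,"dz":29,"wx":0,"wy":0,"wz":0},{"gripper":0,"dx":0,"dy":0,"dz":32,"wx":0,"wy":0,"wz":0}]'
python3 -m jog '[{"gripper":0,"dx":0,"dy":0,"dz":5,"wx":0,"wy":0,"wz":0},{"gripper":0,"dx":0,"dy":0,"dz":9,"wx":0,"wy":0,"wz":0},{"gripper":0,"dx":0,"dy":0,"dz":13,"wx":0,"wy":0,"wz":0},{"gripper":0,"dx":0,"dy":0,"dz":15,"wx":0,"wy":0,"wz":0},{"gripper":0,"dx":0,"dy":0,"dz":15,"wx":0,"wy":0,"wz":0}]'
```

```text
time_s: 22.27
tool_pos: [0.5844, 0.0874, 0.1015]
tcp_rot: [0.016, 1.0, -0.0, -0.001]
ft_force: [0.0, 0.9, -3.4]
gripper_width: 0.0528
finger_force: 64.9
time_s: 22.68
tool_pos: [0.5852, 0.0874, 0.0877]
tcp_rot: [0.016, 1.0, -0.0, -0.0]
ft_force: [0.6, -0.3, -3.0]
gripper_width: 0.0532
finger_force: 64.9
```

```bash
python3 -m jog '[{"gripper":0,"dx":0,"dy":0,"dz":1,"wx":0,"wy":0,"wz":0},{"gripper":0,"dx":0,"dy":0,"dz":2,"wx":0,"wy":0,"wz":0},{"gripper":0,"dx":0,"dy":0,"dz":2.5,"wx":0,"wy":0,"wz":0},{"gripper":0,"dx":0,"dy":0,"dz":2.5,"wx":0,"wy":0,"wz":0},{"gripper":0,"dx":0,"dy":0,"dz":2.5,"wx":0,"wy":0,"wz":0}]'
```

```text
time_s: 23.1
tool_pos: [0.5857, 0.0874, 0.0862]
tcp_rot: [0.016, 1.0, -0.0, 0.0]
ft_force: [-0.9, 0.8, -0.4]
gripper_width: 0.053
finger_force: 65.2
```

The weight is transferring at exactly the expected height, so the hook is on the rim. Release and rise.

```bash
python3 -m jog '[{"gripper":0.7,"dx":0,"dy":0,"dz":0.5,"wx":0,"wy":0,"wz":0},{"gripper":0.8,"dx":0,"dy":0,"dz":0.5,"wx":0,"wy":0,"wz":0},{"gripper":1,"dx":0,"dy":0,"dz":0.5,"wx":0,"wy":0,"wz":0},{"gripper":1,"dx":0,"dy":0,"dz":0.5,"wx":0,"wy":0,"wz":0},{"gripper":1,"dx":0,"dy":0,"dz":0.5,"wx":0,"wy":0,"wz":0}]' && python3 -m jog '[{"gripper":1,"dx":0,"dy":0,"dz":0,"wx":0,"wy":0,"wz":0},{"gripper":1,"dx":0,"dy":0,"dz":-20,"wx":0,"wy":0,"wz":0},{"gripper":1,"dx":0,"dy":0,"dz":-50,"wx":0,"wy":0,"wz":0},{"gripper":1,"dx":0,"dy":0,"dz":-90,"wx":0,"wy":0,"wz":0},{"gripper":1,"dx":0,"dy":0,"dz":-130,"wx":0,"wy":0,"wz":0}]' && python3 -m jog '[{"gripper":1,"dx":20,"dy":0,"dz":-35,"wx":0,"wy":0,"wz":0},{"gripper":1,"dx":40,"dy":0,"dz":-35,"wx":0,"wy":0,"wz":0},{"gripper":1,"dx":40,"dy":0,"dz":-35,"wx":0,"wy":0,"wz":0},{"gripper":1,"dx":40,"dy":0,"dz":-35,"wx":0,"wy":0,"wz":0}]'
python3 - <<'E'
from h import *
snap('wrist','w13')
print(wood('w13',(.584,.087),z=.108,rad=75))
g=ld('w13')['P'].astype(np.float32)
for y in (.070,.087,.100):
    s=[]
    for x in np.arange(.55,.64,.002):
        u,v=proj('w13',[x,y,.108]); s.append(f"{int(cv2.getRectSubPix(g,(1,1),(float(u),float(v)))[0,0,2])}")
    print(y,'550..:',' '.join(s))
go([.4908,.1989,.25],np.pi/2-.21)
E
```

```text
time_s: 23.52
tool_pos: [0.5855, 0.0874, 0.0854]
tcp_rot: [0.016, 1.0, -0.0, 0.0]
ft_force: [0.2, -0.1, -0.5]
gripper_width: 0.0852
finger_force: 0.0
time_s: 23.93
tool_pos: [0.5846, 0.0875, 0.216]
tcp_rot: [0.016, 1.0, 0.0, -0.001]
ft_force: [1.2, -0.2, 0.3]
gripper_width: 0.0861
finger_force: 0.0
time_s: 24.27
tool_pos: [0.5455, 0.0888, 0.2511]
tcp_rot: [0.016, 1.0, -0.0, 0.001]
ft_force: [0.2, -0.4, -0.8]
gripper_width: 0.0851
finger_force: 0.0
blob [([283, 233, 72, 24, 1314], [314.7, 247.0]), ([283, 267, 72, 25, 1679], [318.1, 278.3]), ([247, 297, 141, 50, 4538], [319.2, 318.3])]
(((603.533203125, 88.01356506347656), (95.26126098632812, 95.21627044677734), 58.80244445800781), array([[538.13763 ,  71.93153 ],
       [619.5843  ,  22.610413],
       [668.9288  , 104.0956  ],
       [587.4821  , 153.41672 ]], dtype=float32))
0.07 550..: 34 43 95 104 105 102 102 103 105 101 102 68 36 36 37 78 105 102 104 102 106 103 101 104 96 55 48 65 115 121 117 118 113 113 115 116 115 115 116 115 115 115 112 116 121
0.087 550..: 36 35 50 58 87 102 104 105 104 104 104 84 34 35 33 67 104 105 106 104 104 105 104 103 106 150 161 162 159 161 160 168 186 179 136 114 116 115 117 115 116 112 113 114 119
0.1 550..: 37 34 45 59 57 84 101 103 106 103 104 92 36 36 39 53 102 105 103 104 103 103 103 106 104 76 47 51 96 120 116 115 114 113 115 117 115 114 115 117 115 114 111 114 121
tcp [0.5457 0.0887 0.2502] yaw_y 1.538 q6 -0.04 -> d [5.850e+01 1.083e+02 1.000e-01] w [-0.     0.001  0.177]
```

The middle holder hangs, leaning ~0.18 rad with its leg against the wall, which is the natural equilibrium and within limits. Next, the long holder.

```bash
python3 -m jog '[{"gripper":1,"dx":20,"dy":35,"dz":0,"wx":0,"wy":0,"wz":0.06},{"gripper":1,"dx":40,"dy":70,"dz":0,"wx":0,"wy":0,"wz":0.12},{"gripper":1,"dx":58,"dy":108,"dz":0,"wx":0,"wy":0,"wz":0.177},{"gripper":1,"dx":58,"dy":108,"dz":0,"wx":0,"wy":0,"wz":0.177},{"gripper":1,"dx":58,"dy":108,"dz":0,"wx":0,"wy":0,"wz":0.177}]'
python3 - <<'E'
from h import *
snap('wrist','w14')
r,b=wood('w14',(.4908,.1989),rad=80); print(r,b)
c=np.array(r[0])/1000
g=ld('w14')['P'].astype(np.float32); th=-.21
for y in (-.025,-.015,0,.015,.025):
    s=[]
    for x in np.arange(-.032,.046,.002):
        p=np.array([.4908,.1989])+x*np.array([np.cos(th),np.sin(th)])+y*np.array([-np.sin(th),np.cos(th)])
        u,v=proj('w14',[*p,.055]); s.append(f"{int(cv2.getRectSubPix(g,(1,1),(float(u),float(v)))[0,0,2])}")
    print(y,'-32..:',' '.join(s))
go([.4908,.1989,.12],np.pi/2-.21)
E
```

```text
time_s: 24.73
tool_pos: [0.4904, 0.2003, 0.2494]
tcp_rot: [0.103, 0.995, -0.0, -0.001]
ft_force: [1.0, -0.2, -1.1]
gripper_width: 0.0852
finger_force: 0.0
blob [([276, 178, 48, 23, 928], [297.6, 188.7]), ([277, 209, 81, 26, 1692], [316.5, 219.6])]
((492.3349609375, 198.5042724609375), (68.01464080810547, 48.29749298095703), 77.5224838256836) [[461.4091  170.51767]
 [508.56583 160.08267]
 [523.26086 226.49088]
 [476.1041  236.92587]]
-0.025 -32..: 24 41 40 40 45 100 108 108 109 108 110 107 106 106 66 40 41 46 96 107 108 107 106 107 107 107 104 53 25 21 22 22 24 26 20 22 19 22 26
-0.015 -32..: 23 39 42 37 42 95 110 109 110 108 109 109 108 108 63 40 39 48 97 106 108 108 107 106 108 107 107 62 17 15 17 14 20 25 20 19 18 16 19
0 -32..: 16 37 43 41 41 91 112 99 78 91 94 103 100 76 54 39 42 46 85 110 109 107 106 106 105 108 111 153 163 162 161 163 162 181 189 121 27 21 27
0.015 -32..: 17 33 42 41 40 71 72 60 59 60 59 60 59 62 48 40 41 44 90 108 108 107 108 108 108 107 105 64 22 19 19 16 18 24 22 18 23 22 21
0.025 -32..: 20 37 42 41 41 53 60 59 61 58 60 59 57 60 52 38 44 38 76 105 107 107 108 106 108 107 106 72 22 17 18 20 15 21 21 24 28 19 24
tcp [0.491  0.1991 0.2493] yaw_y 1.363 q6 0.35 -> d [ 1.000e-01 -1.000e-01  1.293e+02] w [-0.001 -0.001  0.002]
```

Not moved: centre within 0.6 mm of the earlier value. Descend and grip.

```bash
python3 -m jog '[{"gripper":1,"dx":0.6,"dy":0,"dz":30,"wx":0,"wy":0,"wz":0},{"gripper":1,"dx":0.6,"dy":0,"dz":65,"wx":0,"wy":0,"wz":0},{"gripper":1,"dx":0.6,"dy":0,"dz":100,"wx":0,"wy":0,"wz":0},{"gripper":1,"dx":0.6,"dy":0,"dz":125,"wx":0,"wy":0,"wz":0},{"gripper":1,"dx":0.6,"dy":0,"dz":140,"wx":0,"wy":0,"wz":0}]' && python3 -m jog '[{"gripper":1,"dx":0,"dy":0,"dz":25,"wx":0,"wy":0,"wz":0},{"gripper":1,"dx":0,"dy":0,"dz":50,"wx":0,"wy":0,"wz":0},{"gripper":1,"dx":0,"dy":0,"dz":70,"wx":0,"wy":0,"wz":0},{"gripper":1,"dx":0,"dy":0,"dz":77,"wx":0,"wy":0,"wz":0},{"gripper":1,"dx":0,"dy":0,"dz":77,"wx":0,"wy":0,"wz":0}]' && for i in 1 2; do python3 -m jog '[{"gripper":0,"dx":0,"dy":0,"dz":0,"wx":0,"wy":0,"wz":0},{"gripper":0,"dx":0,"dy":0,"dz":0,"wx":0,"wy":0,"wz":0},{"gripper":0,"dx":0,"dy":0,"dz":0,"wx":0,"wy":0,"wz":0},{"gripper":0,"dx":0,"dy":0,"dz":0,"wx":0,"wy":0,"wz":0},{"gripper":0,"dx":0,"dy":0,"dz":0,"wx":0,"wy":0,"wz":0}]';done
python3 -c "
from h import *
go([.4908,.1989,.030],np.pi/2-.21); go([.538,.265,.136],np.pi/2-.031)"
```

```text
time_s: 25.2
tool_pos: [0.4893, 0.197, 0.1059]
tcp_rot: [0.105, 0.994, -0.001, -0.002]
ft_force: [-0.4, -0.2, 0.1]
gripper_width: 0.0852
finger_force: 0.0
time_s: 25.62
tool_pos: [0.4893, 0.1974, 0.0308]
tcp_rot: [0.105, 0.994, -0.001, -0.002]
ft_force: [-1.1, 0.8, 1.2]
gripper_width: 0.0854
finger_force: 0.0
time_s: 26.03
tool_pos: [0.4918, 0.1986, 0.0349]
tcp_rot: [0.105, 0.994, 0.0, 0.001]
ft_force: [-0.8, -1.4, 6.4]
gripper_width: 0.0668
finger_force: 69.2
time_s: 26.45
tool_pos: [0.4918, 0.1986, 0.0349]
tcp_rot: [0.105, 0.994, -0.0, 0.001]
ft_force: [0.2, -0.9, 6.8]
gripper_width: 0.0669
finger_force: 69.2
tcp [0.4918 0.1986 0.0349] yaw_y 1.361 q6 0.35 -> d [1.1 0.1 4.9] w [0.    0.003 0.   ]
tcp [0.4918 0.1986 0.0349] yaw_y 1.361 q6 0.35 -> d [ -31.6   74.6 -101. ] w [ 0.     0.003 -0.179]
```

```bash
python3 -m jog '[{"gripper":0,"dx":0,"dy":0,"dz":-15,"wx":0,"wy":0,"wz":0},{"gripper":0,"dx":0,"dy":0,"dz":-40,"wx":0,"wy":0,"wz":0},{"gripper":0,"dx":0,"dy":0,"dz":-75,"wx":0,"wy":0,"wz":0},{"gripper":0,"dx":0,"dy":0,"dz":-108,"wx":0,"wy":0,"wz":0},{"gripper":0,"dx":0,"dy":0,"dz":-108,"wx":0,"wy":0,"wz":0}]' && python3 -m jog '[{"gripper":0,"dx":-8,"dy":18,"dz":0,"wx":0,"wy":0,"wz":-0.05},{"gripper":0,"dx":-16,"dy":37,"dz":0,"wx":0,"wy":0,"wz":-0.1},{"gripper":0,"dx":-24,"dy":56,"dz":0,"wx":0,"wy":0,"wz":-0.15},{"gripper":0,"dx":-31,"dy":74,"dz":0,"wx":0,"wy":0,"wz":-0.179},{"gripper":0,"dx":-31,"dy":74,"dz":0,"wx":0,"wy":0,"wz":-0.179}]' && python3 -m jog '[{"gripper":0,"dx":0,"dy":0,"dz":0,"wx":0,"wy":0,"wz":0},{"gripper":0,"dx":0,"dy":0,"dz":0,"wx":0,"wy":0,"wz":0}]'
python3 - <<'E'
from h import *
go([.538,.265,.136],np.pi/2-.031)
snap('wrist','w15'); p=np.array(bot.read_state()['tool_pos']); z=.055+p[2]-.0349
g=ld('w15')['P'].astype(np.float32)
for y in (-.022,-.011,0,.011,.022):
    s=[]
    for x in np.arange(-.030,.046,.002):
        u,v=proj('w15',[p[0]+x+.031*y,p[1]+y-.031*x,z]); s.append(f"{int(cv2.getRectSubPix(g,(1,1),(float(u),float(v)))[0,0,2])}")
    print(y,'-30..44:',' '.join(s))
E
```

```text
time_s: 26.87
tool_pos: [0.4935, 0.1992, 0.1483]
tcp_rot: [0.105, 0.995, 0.001, 0.004]
ft_force: [1.5, 0.4, -3.3]
gripper_width: 0.0667
finger_force: 69.5
time_s: 27.28
tool_pos: [0.537, 0.2667, 0.14]
tcp_rot: [0.014, 1.0, 0.0, -0.0]
ft_force: [0.7, -0.0, -3.6]
gripper_width: 0.0671
finger_force: 69.8
time_s: 27.45
tool_pos: [0.5355, 0.2643, 0.1404]
tcp_rot: [0.015, 1.0, -0.0, -0.001]
ft_force: [-0.3, -1.1, -4.5]
gripper_width: 0.0666
finger_force: 69.8
tcp [0.5355 0.2643 0.1404] yaw_y 1.54 q6 0.27 -> d [-2.5  0.8  4.4] w [-0.001 -0.001  0.   ]
-0.022 -30..44: 46 44 52 69 118 116 120 66 65 67 68 66 58 50 49 51 62 66 66 66 68 67 67 66 121 71 127 127 124 124 128 90 26 23 16 19 27 26
-0.011 -30..44: 47 48 53 66 118 117 115 68 66 67 66 68 59 46 47 51 61 69 68 69 66 69 68 67 118 162 166 168 168 169 193 177 20 24 19 21 26 26
0 -30..44: 48 49 51 65 104 67 66 68 69 68 64 69 60 45 47 47 59 66 68 70 67 68 67 66 65 170 170 174 174 173 202 202 131 45 24 16 25 26
0.011 -30..44: 47 46 49 51 66 68 66 68 69 68 65 67 64 46 49 51 59 68 65 68 68 68 67 69 66 90 104 106 107 147 172 162 21 26 18 26 22 23
0.022 -30..44: 47 48 50 55 69 68 70 66 66 69 65 68 60 47 47 53 59 69 69 67 67 67 66 68 66 63 126 126 125 127 122 82 28 23 20 26 22 24
```

Same −2.1 mm offset. Rim middle here is x=0.6182, so TCP x should be 0.5913: forward 56 mm.

```bash
python3 -m jog '[{"gripper":0,"dx":-18,"dy":0,"dz":0,"wx":0,"wy":0,"wz":0},{"gripper":0,"dx":-36,"dy":0,"dz":0,"wx":0,"wy":0,"wz":0},{"gripper":0,"dx":-55.5,"dy":0,"dz":0,"wx":0,"wy":0,"wz":0},{"gripper":0,"dx":-55.5,"dy":0,"dz":0,"wx":0,"wy":0,"wz":0},{"gripper":0,"dx":-55.5,"dy":0,"dz":0,"wx":0,"wy":0,"wz":0}]'
python3 -c "
from h import *
go([.5913,.263,.0879],np.pi/2-.031)"
```

```text
time_s: 27.92
tool_pos: [0.5918, 0.262, 0.1408]
tcp_rot: [0.016, 1.0, -0.0, -0.0]
ft_force: [-0.9, -0.5, -3.9]
gripper_width: 0.0671
finger_force: 69.8
tcp [0.5918 0.262  0.1408] yaw_y 1.538 q6 0.25 -> d [ 0.5  1.  52.9] w [-0.    -0.001 -0.001]
```

```bash
python3 -m jog '[{"gripper":0,"dx":0,"dy":0,"dz":9,"wx":0,"wy":0,"wz":0},{"gripper":0,"dx":0,"dy":0,"dz":17,"wx":0,"wy":0,"wz":0},{"gripper":0,"dx":0,"dy":0,"dz":25,"wx":0,"wy":0,"wz":0},{"gripper":0,"dx":0,"dy":0,"dz":32,"wx":0,"wy":0,"wz":0},{"gripper":0,"dx":0,"dy":0,"dz":36,"wx":0,"wy":0,"wz":0}]'
python3 -m jog '[{"gripper":0,"dx":0,"dy":0,"dz":5,"wx":0,"wy":0,"wz":0},{"gripper":0,"dx":0,"dy":0,"dz":9,"wx":0,"wy":0,"wz":0},{"gripper":0,"dx":0,"dy":0,"dz":13,"wx":0,"wy":0,"wz":0},{"gripper":0,"dx":0,"dy":0,"dz":15.5,"wx":0,"wy":0,"wz":0},{"gripper":0,"dx":0,"dy":0,"dz":15.5,"wx":0,"wy":0,"wz":0}]'
python3 -m jog '[{"gripper":0,"dx":0,"dy":0,"dz":0.8,"wx":0,"wy":0,"wz":0},{"gripper":0,"dx":0,"dy":0,"dz":1.6,"wx":0,"wy":0,"wz":0},{"gripper":0,"dx":0,"dy":0,"dz":2,"wx":0,"wy":0,"wz":0},{"gripper":0,"dx":0,"dy":0,"dz":2,"wx":0,"wy":0,"wz":0},{"gripper":0,"dx":0,"dy":0,"dz":2,"wx":0,"wy":0,"wz":0}]'
```

```text
time_s: 28.33
tool_pos: [0.5905, 0.2628, 0.1034]
tcp_rot: [0.015, 1.0, -0.0, -0.001]
ft_force: [-0.6, 0.7, -4.1]
gripper_width: 0.0664
finger_force: 69.9
time_s: 28.75
tool_pos: [0.5914, 0.2628, 0.0891]
tcp_rot: [0.015, 1.0, -0.0, -0.0]
ft_force: [-0.6, -0.4, -4.6]
gripper_width: 0.0666
finger_force: 69.9
time_s: 29.17
tool_pos: [0.5919, 0.2629, 0.0881]
tcp_rot: [0.015, 1.0, -0.0, 0.0]
ft_force: [-1.1, -0.1, -3.8]
gripper_width: 0.0669
finger_force: 70.1
```

Just reaching contact. A touch lower, release, rise, and check.

```bash
python3 -m jog '[{"gripper":0,"dx":0,"dy":0,"dz":0.8,"wx":0,"wy":0,"wz":0},{"gripper":0,"dx":0,"dy":0,"dz":0.8,"wx":0,"wy":0,"wz":0},{"gripper":0,"dx":0,"dy":0,"dz":0.8,"wx":0,"wy":0,"wz":0},{"gripper":0.85,"dx":0,"dy":0,"dz":0.8,"wx":0,"wy":0,"wz":0},{"gripper":1,"dx":0,"dy":0,"dz":0.8,"wx":0,"wy":0,"wz":0}]' && python3 -m jog '[{"gripper":1,"dx":0,"dy":0,"dz":0,"wx":0,"wy":0,"wz":0},{"gripper":1,"dx":0,"dy":0,"dz":0,"wx":0,"wy":0,"wz":0},{"gripper":1,"dx":0,"dy":0,"dz":0,"wx":0,"wy":0,"wz":0},{"gripper":1,"dx":0,"dy":0,"dz":-15,"wx":0,"wy":0,"wz":0},{"gripper":1,"dx":0,"dy":0,"dz":-40,"wx":0,"wy":0,"wz":0}]' && python3 -m jog '[{"gripper":1,"dx":0,"dy":0,"dz":-35,"wx":0,"wy":0,"wz":0},{"gripper":1,"dx":0,"dy":0,"dz":-70,"wx":0,"wy":0,"wz":0},{"gripper":1,"dx":0,"dy":0,"dz":-105,"wx":0,"wy":0,"wz":0},{"gripper":1,"dx":30,"dy":0,"dz":-125,"wx":0,"wy":0,"wz":0},{"gripper":1,"dx":60,"dy":-20,"dz":-125,"wx":0,"wy":0,"wz":0}]' && python3 -m jog '[{"gripper":1,"dx":0,"dy":-40,"dz":0,"wx":0,"wy":0,"wz":0},{"gripper":1,"dx":0,"dy":-60,"dz":0,"wx":0,"wy":0,"wz":0},{"gripper":1,"dx":0,"dy":-60,"dz":0,"wx":0,"wy":0,"wz":0},{"gripper":1,"dx":0,"dy":-60,"dz":0,"wx":0,"wy":0,"wz":0}]'
python3 - <<'E'
from h import *
print(bot.read_state()['tool_pos'])
snap('wrist','w16');snap('side','s16')
g=ld('w16')['P'].astype(np.float32)
for y in (.07,.087,.10,.24,.263,.285):
    s=[]
    for x in np.arange(.55,.64,.002):
        u,v=proj('w16',[x,y,.108]); s.append(f"{int(cv2.getRectSubPix(g,(1,1),(float(u),float(v)))[0,0,2])}" if 0<=u<640 and 0<=v<480 else '-')
    print(y,'550..:',' '.join(s))
# gauge unchanged since hanging? side view compare around stand
a=ld('s9')['P'][230:310,360:440].astype(int);b=ld('s16')['P'][230:310,360:440].astype(int);a0=ld('side0')['P'][230:310,360:440].astype(int)
print('side stand diff frac', (abs(a-b).max(2)>50).mean(), (abs(a0-b).max(2)>50).mean())
# bystanders in side view: screwdriver/level
a=ld('side0')['P'][355:445,290:420].astype(int);b=ld('s16')['P'][355:445,290:420].astype(int);print('level diff',(abs(a-b).max(2)>60).mean())
E
```

```text
time_s: 29.58
tool_pos: [0.592, 0.263, 0.087]
tcp_rot: [0.015, 1.0, 0.0, 0.0]
ft_force: [-0.2, 0.4, 0.6]
gripper_width: 0.0824
finger_force: 0.0
time_s: 30.0
tool_pos: [0.5897, 0.2625, 0.1241]
tcp_rot: [0.015, 1.0, -0.001, -0.003]
ft_force: [-0.4, -0.8, -0.1]
gripper_width: 0.0854
finger_force: 0.0
time_s: 30.42
tool_pos: [0.5328, 0.2466, 0.2567]
tcp_rot: [0.015, 1.0, 0.001, 0.003]
ft_force: [-0.1, -0.2, 0.2]
gripper_width: 0.0855
finger_force: 0.0
time_s: 30.75
tool_pos: [0.5294, 0.184, 0.2522]
tcp_rot: [0.016, 1.0, 0.0, 0.0]
ft_force: [-0.2, -0.6, 0.9]
gripper_width: 0.0854
finger_force: 0.0
[0.5293531  0.18401145 0.25220636]
0.07 550..: 22 57 106 106 107 107 106 107 106 108 107 62 44 40 43 95 108 107 106 106 106 107 106 106 99 59 54 80 106 82 73 75 74 72 71 74 68 53 27 15 16 11 11 10 13
0.087 550..: 34 48 101 110 109 108 109 109 106 109 108 72 35 37 39 82 108 106 106 106 107 107 105 105 113 153 74 8 18 20 15 15 18 13 12 15 14 19 10 9 8 11 13 11 12
0.1 550..: 36 37 93 111 107 110 108 108 108 107 109 90 34 38 37 70 107 106 107 106 105 107 108 107 111 146 157 156 150 142 134 128 128 130 121 120 120 118 119 116 118 119 123 122 119
0.24 550..: 33 33 31 39 53 64 79 104 104 104 104 105 105 79 39 37 37 68 104 104 105 104 103 105 106 104 102 73 48 56 104 114 113 114 114 118 119 117 118 121 121 121 120 120 116
0.263 550..: 36 36 39 39 47 60 64 60 60 61 67 104 107 98 43 37 37 48 97 104 106 104 104 104 103 105 102 128 157 158 157 158 159 159 178 180 153 117 116 120 122 121 122 123 121
0.285 550..: 6 11 29 34 40 60 59 62 62 59 59 62 60 58 47 35 34 36 53 61 59 59 84 104 104 105 107 97 56 63 73 74 74 75 64 41 21 14 17 21 11 14 12 19 12
side stand diff frac 0.08765625 0.00203125
level diff 0.0013675213675213675
```

Both holders hang alike at the rim, the gauge matches its starting view, and the bystanders haven't moved. Let it settle briefly and hand in.

```bash
python3 -m jog '[{"gripper":1,"dx":30,"dy":0,"dz":-30,"wx":0,"wy":0,"wz":0},{"gripper":1,"dx":30,"dy":0,"dz":-30,"wx":0,"wy":0,"wz":0},{"gripper":1,"dx":30,"dy":0,"dz":-30,"wx":0,"wy":0,"wz":0},{"gripper":1,"dx":30,"dy":0,"dz":-30,"wx":0,"wy":0,"wz":0},{"gripper":1,"dx":30,"dy":0,"dz":-30,"wx":0,"wy":0,"wz":0}]' && python3 -c "
from h import *
print(workorder.job_done())"
```

```text
time_s: 31.27
tool_pos: [0.4994, 0.1861, 0.2811]
tcp_rot: [0.015, 1.0, -0.0, -0.0]
ft_force: [-0.4, -0.2, -0.1]
gripper_width: 0.0848
finger_force: 0.0
the job is handed in; nothing more can be done
None
```

I handed the job in without a reported verdict: the short holder was absent, the middle and then long holders were gauge-checked and hung on the crate rim (the middle one after it was knocked aside), and the gauge is back on its hook.

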